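Put the food processor discs away in their child-safe case

TASK

Put the food processor's loose discs away. Free the lid of the case by pressing the child-safety hook down in its gap, swing the lid wide open, stack every disc that lies out on the foot in the case, feel with the spindle through their bores for the blind hole in the foot and let it drop fully home, then shut the lid until the hook holds it, without disturbing the other things on the worktop.

Things in the scene. Friction and masses are not known exactly. Their poses are not given: they have to be found in the camera images.
- case: Low square white case, fixed to the worktop: 158 x 158 mm outside, walls 76 mm high and 4 mm thick, floor 4 mm thick. Origin at the centre of its underside, z up. Its clear lid is hinged along the top of its +y wall (left, seen from the robot); hook and lid handle are on its -y wall. With the lid open a thin spring pin stands 12 mm out of the top of its +x wall, 40 mm to +y.
- case_floor (a point): Centre of the case floor. A smooth black suction foot, 72 mm across, top 28 mm above this point, is stuck on the floor, its centre up to 5 mm off this point in case x and as much in y, differently each time (not told; discs hide it). In its centre is an upright blind hole 24 mm across, 23 mm deep, bottom 5 mm above this point.
- lid (a joint): Lid angle, rad: 0 shut (held by the hook), to a stop at 1.85. Clear cover 158 x 158 x 38 mm, 200 g. Once the hook is pressed a spring pin pops it to about 0.3, where it stays; past about 1.4 it falls on to the open stop, below that back to 0.3. To latch, push it down at the handle (about 10 N): the hook yields and springs over by itself. It cannot shut while the spindle is not fully down.
- lid_handle (a point): Middle of the lid handle's round grey bar: 12 mm thick, 56 mm long, parallel to the case's x axis, 48 mm off the lid's edge (40 mm free between bar and lid). With the lid shut it is at x -30, y -127, z 87 mm in the case's frame.
- lid_hinge (a point): Point on the lid's hinge line, which is parallel to the case's x axis: in the case's frame x 0, y 79, z 77 mm. The handle bar swings up and over about this line, 206 mm from it.
- hook (a joint): Angle of the orange sprung hook, rad: 0 latched, 0.34 pressed right down; it lets the lid go at about 0.12. It springs back when let go (1.5 N at the pad at first, 5 N right down; the pad travels about 11 mm).
- hook_pad (a point): Centre of the top of the hook's red thumb pad, 22 x 14 mm, to be pressed straight down. With the hook up it is at x 50, y -118, z 74 mm in the case's frame, between two white cheeks 34 mm apart along case x, tops 88 mm above the worktop; the gap is open upward and to -y.
- slicer: Slicing disc, with two raised blades; steel disc 120 mm across with a black tube-shaped hub, 50 mm outside, 18 mm high, open 38 mm bore right through; 110 to 225 g. Origin on its axis at the underside, z up. Lies flat, plate 1 to 4 mm and hub top 18 mm above its support. May be absent. Discs stack hub on hub, 18 mm apart; nothing centres them.
- grater: Grating disc, with rings of small square teeth; steel disc 120 mm across with a black tube-shaped hub, 50 mm outside, 18 mm high, open 38 mm bore right through; 110 to 225 g. Origin on its axis at the underside, z up. Lies flat, plate 1 to 4 mm and hub top 18 mm above its support. May be absent. Discs stack hub on hub, 18 mm apart; nothing centres them.
- shredder: Shredding disc, with rings of round holes; steel disc 120 mm across with a black tube-shaped hub, 50 mm outside, 18 mm high, open 38 mm bore right through; 110 to 225 g. Origin on its axis at the underside, z up. Lies flat, plate 1 to 4 mm and hub top 18 mm above its support. May be absent. Discs stack hub on hub, 18 mm apart; nothing centres them.
- spindle: Spindle that keeps the discs together: aluminium stem 22 mm thick, 78 mm long, foot edge chamfered 2 mm; black collar 45 mm across at 78 to 82 mm (too big for a disc's bore). 120 g. Origin at the centre of its foot, z up. Stands on its foot on the worktop and tips over easily. Home when its foot is on the bottom of the hole; the collar is then above any discs.
- spindle_grip (a point): Centre of the spindle's flat-sided black grip, 90 mm above its foot: 40 mm along the spindle's x, 26 mm wide along its y, 82 to 98 mm above the foot.
- pepper_mill: Wooden pepper mill, 46 mm across, 127 mm high; leave it alone. Origin under its centre.
- salt_shaker: Glass salt shaker, 42 mm across, 80 mm high; leave it alone. Origin under its centre.
- jar_low: Low glass jar with black lid, 95 mm across, 60 mm high; leave it alone. Origin under its centre.
- glass_a: Drinking glass, 81 mm across, 93 mm high; leave it alone. Origin under its centre.
There are look-alikes about, which are no part of the job. Leave any yellow look-alike of the spindle alone.

How it is judged (in metres and radians):
On the way, in this order (a step that is already met when the one before it is completed fails the run):
1. the hook is pressed down, which frees the lid (value of joint hook above 0.1 rad).
2. the lid stands wide open (value of joint lid above 1.45 rad), for 0.2 s.
3. every disc that was out is stacked in the case and the spindle has dropped through their bores to the bottom of the hidden hole (z of spindle in the frame of case between 0.004 and 0.0125 m and horizontal distance between spindle and case below 0.013 m and angle between spindle's own z axis and vertical below 0.12 rad and horizontal distance between each of slicer, grater, shredder and spindle below 0.018 m and z of slicer in the frame of case between 0.028 and 0.074 m and angle between each of slicer, grater, shredder's own z axis and vertical below 0.15 rad and z of grater in the frame of case between 0.028 and 0.074 m and z of shredder in the frame of case between 0.028 and 0.074 m), for 0.2 s.
At the end, for the whole second after the job is handed in: Lid shut (0.025 rad) and hook back over its lip (0.08 rad); spindle upright (0.12 rad), its foot at the hole bottom (4 to 12.5 mm above the case underside); every disc that was out flat round the stem (axes within 18 mm, underside 28 to 74 mm above the case underside) (all of step 3 and value of joint lid below 0.025 rad and value of joint hook below 0.08 rad and linear speed of spindle below 0.02 m/s); the robot touches nothing.
It fails at once if a bystander is pushed more than 30 mm or tipped over (distance of any of pepper_mill, salt_shaker, jar_low, glass_a from where it was at the start of the episode above 0.03 m or angle between any of pepper_mill, salt_shaker, jar_low, glass_a's own z axis and vertical above 0.5 rad).
Of slicer, grater, shredder only 2 to 3 are there at a start; the rules pass over those that are not, and their reading is None.
At some moment in a run one of slicer, grater, shredder may be knocked a few centimetres aside while the robot is not near it.
It also fails if it takes over 210 s, if anything falls off the work surface, if the arm or the gripper's body presses on something with over 40 N, if the wrist force passes 120 N, or if a joint passes its speed limit or range.

ROBOT

A 7-joint arm with a two-finger parallel gripper is mounted at the origin on a cart in front of the work surface, level with it; the furniture and walls round the work are solid. World frame = base frame: x ahead of the robot, y to its left, z up, the work surface at z = 0. Lengths are in mm, angles in rad, forces in N, time in s.
With the tool pointing down it reaches from about 400 to 875 mm from the base axis. Payload 6.5 kg.
Tool frame: the origin (TCP) lies at the very end of the fingers, on their centre line; the grasp point (between the pads) lies 19 mm behind it (robot.grip_point_offset is the distance from the TCP to the grasp point, in mm); z points along the fingers, y is the line along which they close (so a half turn about z gives the same grasp; the last joint's range is limited). The gripper opens to 88 mm and grips with 3 to 60 N. Pads are 18 mm wide; open, the fingers measure 123 mm over their backs; the gripper's body (75 mm by 187 mm) begins 45 mm behind the grasp point.
Start: joints at [1.096, 0.536, -0.004, 1.538, 0.003, 1.067, -0.071], TCP at [258.376, -596.433, 238.716] pointing down, gripper open.
Joint ranges: [-2.7, 2.7], [-0.37, 2.16], [-1.27, 1.26], [0.24, 2.4], [-1.31, 4.45], [0.19, 1.91], [-2.76, 2.76]. Speed limits (rad/s): [2.39, 2.39, 3.14, 3.14, 3.14, 3.14, 3.14].

INTERFACE

Orientations are given as a rotation vector (axis times angle).
In Python, from workcell import robot, eyes gives the robot as it stands.
- The arm moves only by the tool step_arm, never from a script. Its argument "commands" is a list of rows, each an object of numbers: "tx", "ty", "tz": the shift along the world's x, y, z scaled (see below); "rx", "ry", "rz": the turn, a rotation vector about the world's x, y, z scaled (see below); "jaw": the closure, from -1 (fully open) to 1 (shut). A call has exactly 8 rows; each row shifts and turns the commanded pose from where the row before left it; what a row does not reach is not made up. The controller multiplies each number of a shift by 40 mm and each number of a turn by 0.12 rad. A row lasts 1/10 s, in which the tool goes at most 50 mm and 8.59 degrees, less where a joint would pass 70% of its speed; a pose out of reach is approached as far as the arm can. A call with a number of a shift or a turn outside -1 to 1 is refused whole. A call with a gripper value outside its range is refused whole. The fingers move at their own pace and stop on an object; the grip force is fixed at half the most. Time passes only in rows, so rows that do not move let the fingers close, or fill a call up. It gives the time, the measured TCP pose, the force, the opening and the grip force at its end, in the units of the state.
- robot.get_state(): the state, without advancing time (a new reading comes with each control period).
- eyes.get_image(name): name is "scene" or "top"; returns (picture, depth): 384x512x3 uint8, blue, green, red; 384x512 float32, mm along the optical axis (not along the pixel's ray), 0 where there is no reading.
- eyes.camera_params(name): a dict with "mtx" (3x3 intrinsics, pixels), "world_from_camera" (4x4, takes a point from camera to world coordinates). Camera axes: x right, y up, looking along -z (the intrinsics and any distortion apply to the point x, -y, -z); pixel columns grow to the right and rows downward; lengths in mm; the calibration is good to about 2 mm. A picture is of the moment at which its call begins. camera_params takes no time and is no camera call.
- robot.close_job(): hands the job in; it is judged then, once.
The state is a dict: "clock": time; "joint_positions": joint angles; "qd": joint speeds; "joint_efforts": joint torques, N m; "tool_pos": TCP position; "tcp_rot": TCP orientation; "wrist_force": force on the tool from outside, world axes, zero at the start; "torque": the same for the moment, N m; "grip_width": opening from 0.0 (shut) to 1.0 (fully open); "grasp_force": force on a finger pad.
Only numpy, scipy, OpenCV 4.12 (cv2) and the standard library are available. Lean on these libraries where they do the work, as an engineer would, in place of code of your own. Each camera call takes 0.05 s, during which the arm holds its last target. There are 200 camera calls.

## Working session

There is one attempt and no reset: what is moved stays moved. The work goes in short steps, Python scripts to look and compute and a tool call to move; the robot and the scene stay as the last step left them, time stands still between calls to the robot, and variables do not carry over. Pictures are saved under pics/ and viewed, at most 18 in all, crops included, and the job is handed in when it is done.

Besides the shell and the picture viewer there is one more tool, called after "Request:" as a command line: name --argument value ..., lists and objects as JSON in quotes. step_arm: Moves the arm, as the interface text tells. Shifts and turns lie within -1 to 1; 1 stands for 40 mm of shift or 0.12 rad of turn. Its arguments: {"type":"object","properties":{"commands":{"type":"array"}},"required":["commands"]}

```bash
mkdir -p pics; ls; cat > h.py <<'E'
import numpy as np, cv2
from workcell import robot, eyes
def grab(n,fn=None):
    im,d=eyes.get_image(n); im=np.array(im); d=np.array(d)
    if fn: cv2.imwrite('pics/'+fn,im)
    return im,d
def P(n):
    p=eyes.camera_params(n); return np.array(p['mtx']),np.array(p['world_from_camera'])
def ray(n,u,v):
    K,T=P(n); c=np.linalg.inv(K)@[u,v,1]; d=T[:3,:3]@[c[0],-c[1],-c[2]]; return T[:3,3],d
def onz(n,u,v,z):
    o,d=ray(n,u,v); return o+d*(z-o[2])/d[2]
def cloud(n,d):
    K,T=P(n); v,u=np.mgrid[:d.shape[0],:d.shape[1]]
    x=(u-K[0,2])/K[0,0]*d; y=(v-K[1,2])/K[1,1]*d
    return np.stack([x,-y,-d],-1)@T[:3,:3].T+T[:3,3]
def proj(n,p):
    K,T=P(n); c=T[:3,:3].T@(np.array(p,float)-T[:3,3]); q=K@[c[0],-c[1],-c[2]]; return q[:2]/q[2]
E
python3 - <<'E'
from h import *
for n in('scene','top'):
    im,d=grab(n,n+'0.png'); print(n,*P(n))
print(robot.get_state())
E
```

```text
pics
scene [[476.06653594   0.         256.80671711]
 [  0.         476.06653594 182.6060673 ]
 [  0.           0.           1.        ]] [[ 6.81394607e-01  4.96362520e-01 -5.37889986e-01 -4.09054713e+02]
 [-7.31682083e-01  4.43364220e-01 -5.17754283e-01 -8.08466514e+02]
 [-1.85126463e-02  7.46359442e-01  6.65285552e-01  1.17059835e+03]
 [ 0.00000000e+00  0.00000000e+00  0.00000000e+00  1.00000000e+00]]
top [[481.28154619   0.         252.13201209]
 [  0.         481.28154619 190.62708152]
 [  0.           0.           1.        ]] [[ 2.47190705e-01  7.83763569e-01 -5.69746806e-01 -4.56911428e+02]
 [-9.68958697e-01  2.02354246e-01 -1.42027471e-01 -1.84194086e+02]
 [ 3.97472743e-03  5.87168994e-01  8.09454615e-01  1.39941559e+03]
 [ 0.00000000e+00  0.00000000e+00  0.00000000e+00  1.00000000e+00]]
{'clock': 0.1, 'joint_positions': array([ 1.09582131,  0.53710832, -0.00446214,  1.53872578,  0.00258723,
        1.06728644, -0.07116903]), 'qd': array([ 0.00032951, -0.00089024,  0.00015946, -0.00089337, -0.00139833,
        0.00181628, -0.00025716]), 'joint_efforts': array([ 2.51357713e-03, -5.72079277e+01,  9.94184129e-01, -2.52230752e+01,
       -5.61140338e-02,  1.35140953e-02,  4.85815974e-05]), 'tool_pos': array([ 258.16084201, -595.95588694,  237.93376771]), 'tcp_rot': array([-3.07472553e+00, -6.37522032e-01,  6.21891876e-04]), 'wrist_force': array([ 0.307275  , -0.70082966,  0.61162302]), 'torque': array([-0.0051192 ,  0.01074977, -0.00951519]), 'grasp_force': 0.0, 'grip_width': 1.0024464791574448}
```

View pics/scene0.png

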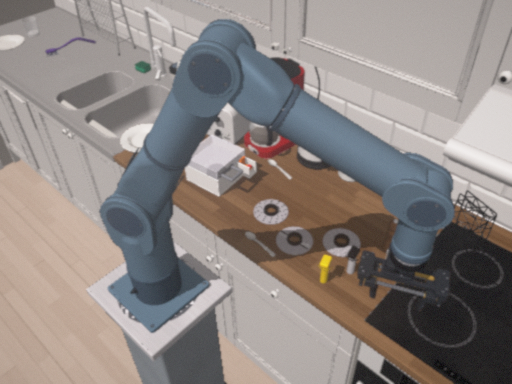

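View pics/top0.png

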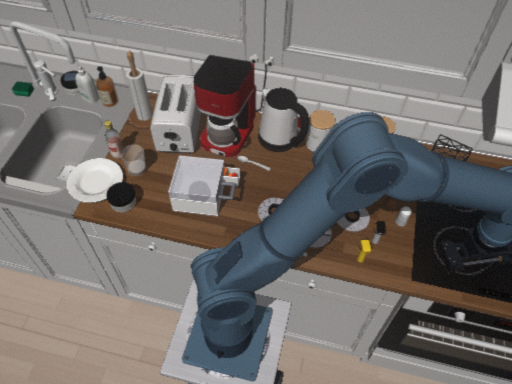

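The scene view shows three discs at about (271,211), (294,239) and (342,242). A yellow look-alike stands at (325,268), and a black-gripped aluminium piece, likely the spindle, at (352,258). The case is at (218,165), its red/orange hook at about (247,165). The top view shows the same layout, partly hidden by the arm: case (200,187), spindle (379,232), yellow decoy (364,250), salt shaker (404,215).

```bash
python3 - <<'E'
from h import *
im=cv2.imread('pics/scene0.png'); t=cv2.imread('pics/top0.png')
a=cv2.resize(im[130:300,175:385],None,fx=3.8,fy=3.53,interpolation=3)[:300*2]
cv2.imwrite('pics/c1.png',a)
b=cv2.resize(t[140:290,160:430],None,fx=2.95,fy=2.95,interpolation=3); cv2.imwrite('pics/c2.png',b)
for p in [(271,211),(294,239),(342,242)]: print('disc',p,onz('scene',*p,15))
print('spindle top?',onz('scene',354,250,98), onz('top',379.5,226,98))
print('yellow top?',onz('scene',326,260,98), onz('top',366,244,98))
im_,d=grab('top'); X=cloud('top',d)
m=(X[...,0]>300)&(X[...,0]<900)&(X[...,1]>100)&(X[...,1]<500)
h=X[...,2]
print('table',np.median(h[m&(abs(h)<15)]))
mm=(abs(h-76)<5); mm[:150]=0; mm[220:]=0; mm[:,:165]=0; mm[:,245:]=0
r=cv2.minAreaRect(X[mm][:,:2].astype(np.float32)); print(r, mm.sum())
for u,v in [(200,187),(200,165),(185,185),(225,176),(229,177),(232,190),(237,180)]: print(u,v,X[v,u])
E
```

```text
disc (271, 211) [450.87020041 -44.69127755  15.        ]
disc (294, 239) [ 405.56555521 -183.99536548   15.        ]
disc (342, 242) [ 498.02272034 -305.54098732   15.        ]
spindle top? [ 430.96672366 -385.35113669   98.        ] [ 425.75898044 -381.75973289   98.        ]
yellow top? [ 346.81227199 -347.34791948   98.        ] [ 349.46359478 -347.55407068   98.        ]
table 1.3069958422111085
((434.52349853515625, 180.64208984375), (101.94586944580078, 255.993408203125), 46.67007064819336) 144
200 187 [416.77369416 211.37441806 117.3119294 ]
200 165 [506.151112   240.35887501 116.95726543]
185 185 [414.91434447 263.46323714 113.29891697]
225 176 [501.12855417 151.00570667  90.63933854]
229 177 [503.71089237 137.62943845  86.10952584]
232 190 [444.84406414 109.97635349  97.92784866]
237 180 [511.56846104 111.66043924  67.58343155]
```

View pics/c1.png

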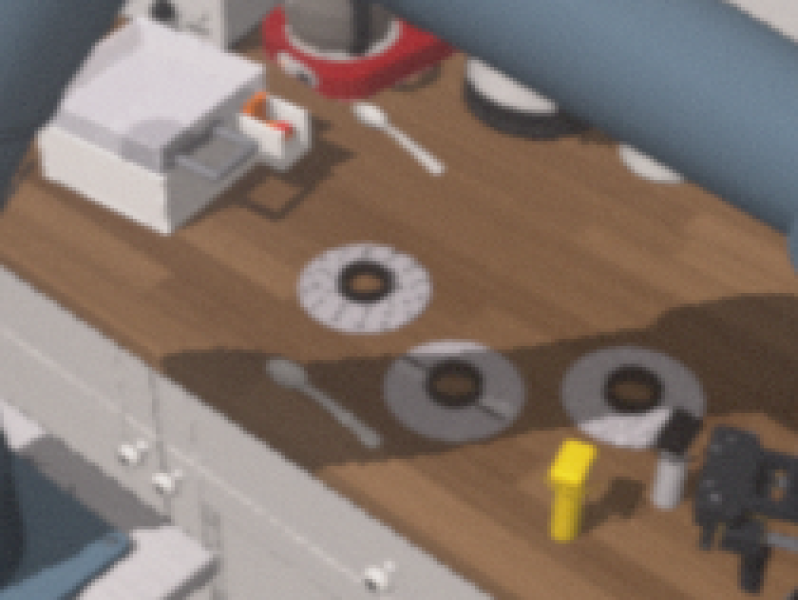

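View pics/c2.png

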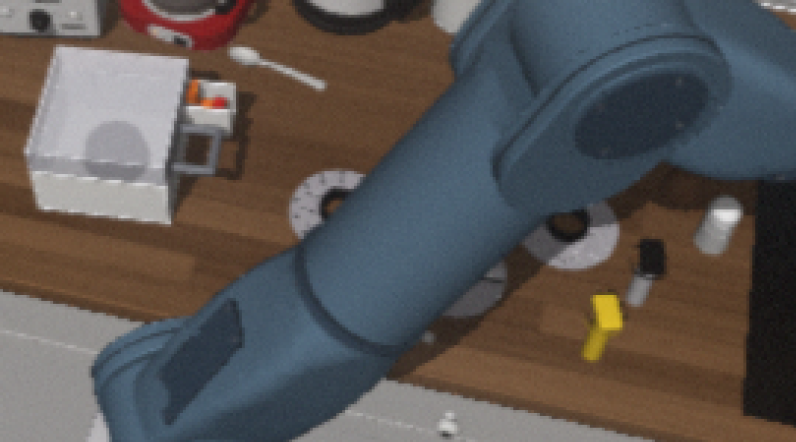

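```bash
cat >> h.py <<'E'
def rectfit(n,d,z0,z1,box):
    X=cloud(n,d); m=(X[...,2]>z0)&(X[...,2]<z1)&(X[...,0]>box[0])&(X[...,0]<box[1])&(X[...,1]>box[2])&(X[...,1]<box[3])
    m=cv2.morphologyEx(m.astype(np.uint8),cv2.MORPH_OPEN,np.ones((3,3)))>0
    p=X[m]; return cv2.minAreaRect(p[:,:2].astype(np.float32)),np.median(p[:,2]),p
E
python3 - <<'E'
from h import *
for n in('scene','top'):
    im,d=grab(n)
    for z in((104,125),):
        r,z_,p=rectfit(n,d,*z,(330,600,120,330)); print(n,r,z_,len(p))
# corners by hand in top view
for nm,(x,y),z in [('FR',(188,57),114),('FL',(57,47),114),('NLtop',(28,155),114),('NRwallbot',(170,222),0),('NLwallbot',(38,207),0),('NRwalltop',(175,178),76),('pad',(219,102),74),('hnd far',(218,128),87),('hnd near',(212,176),87)]:
    print(nm,onz('top',160+x/2.95,140+y/2.95,z))
for nm,(x,y),z in [('NRbot',(168,233),0),('NLbot',(44,178),0),('NRtop76',(168,172),76),('pad',(287,127),74),('hnd',(212,172),87)]:
    print('s',nm,onz('scene',175+x/3.8,130+y/3.53,z))
E
```

```text
scene ((459.7471618652344, 238.69700622558594), (164.14012145996094, 164.60772705078125), 6.868624210357666) 116.93527030565917 1244
top ((463.87255859375, 238.71438598632812), (166.6021270751953, 159.99436950683594), 6.991443157196045) 116.73339046931915 1811
FR [552.99589677 169.64824546 114.        ]
FL [529.00915206 323.46122939 114.        ]
NLtop [372.39876244 302.46230944 114.        ]
NRwallbot [396.15013752 150.98731049   0.        ]
NLwallbot [3.77448030e+02 3.08089019e+02 2.27373675e-13]
NRwalltop [408.23187074 144.41515155  76.        ]
pad [527.38499604 125.85002824  74.        ]
hnd far [480.83146687 113.73081367  87.        ]
hnd near [414.08183514 102.12588598  87.        ]
s NRbot [394.51182971 153.98223778   0.        ]
s NLbot [371.74130187 306.34144677   0.        ]
s NRtop76 [403.27415137 155.34713369  76.        ]
s pad [528.39602722 123.24320789  74.        ]
s hnd [421.84523842 115.71050017  87.        ]
```

Choices:
- Spindle: the black-gripped silver piece at scene (352,258). The yellow one at (325,268) is the look-alike.
- Discs: (271,211) with dots, (294,239) with two blades, and (342,242). The crop shows all three with black hubs and bores.
- Case: about (463,239), yaw about 0.126.

First I press the hook with the inner open finger.

Request:
step_arm --commands '[{"tx": 0.43, "ty": 1, "rz": -0.147, "jaw": -1}, {"tx": 0.43, "ty": 1, "rz": -0.147, "jaw": -1}, {"tx": 0.43, "ty": 1, "rz": -0.147, "jaw": -1}, {"tx": 0.43, "ty": 1, "rz": -0.147, "jaw": -1}, {"tx": 0.43, "ty": 1, "rz": -0.147, "jaw": -1}, {"tx": 0.43, "ty": 1, "rz": -0.147, "jaw": -1}, {"tx": 0.43, "ty": 1, "rz": -0.147, "jaw": -1}, {"tx": 0.43, "ty": 1, "rz": -0.147, "jaw": -1}]'

```text
invalid input at $.commands[0]: expected keys tx, ty, tz, rx, ry, rz, jaw
```

Request:
step_arm --commands '[{"tx": 0.43, "ty": 1, "rz": -0.147, "jaw": -1}, {"tx": 0.43, "ty": 1, "rz": -0.147, "jaw": -1}, {"tx": 0.43, "ty": 1, "rz": -0.147, "jaw": -1}, {"tx": 0.43, "ty": 1, "rz": -0.147, "jaw": -1}, {"tx": 0.43, "ty": 1, "rz": -0.147, "jaw": -1}, {"tx": 0.43, "ty": 1, "rz": -0.147, "jaw": -1}, {"tx": 0.43, "ty": 1, "rz": -0.147, "jaw": -1}, {"tx": 0.43, "ty": 1, "rz": -0.147, "jaw": -1}]'

```text
invalid input at $.commands[0]: expected keys tx, ty, tz, rx, ry, rz, jaw
```

Request:
step_arm --commands '[{"tx": 0.43, "ty": 1, "tz": 0, "rx": 0, "ry": 0, "rz": -0.147, "jaw": -1}, {"tx": 0.43, "ty": 1, "tz": 0, "rx": 0, "ry": 0, "rz": -0.147, "jaw": -1}, {"tx": 0.43, "ty": 1, "tz": 0, "rx": 0, "ry": 0, "rz": -0.147, "jaw": -1}, {"tx": 0.43, "ty": 1, "tz": 0, "rx": 0, "ry": 0, "rz": -0.147, "jaw": -1}, {"tx": 0.43, "ty": 1, "tz": 0, "rx": 0, "ry": 0, "rz": -0.147, "jaw": -1}, {"tx": 0.43, "ty": 1, "tz": 0, "rx": 0, "ry": 0, "rz": -0.147, "jaw": -1}, {"tx": 0.43, "ty": 1, "tz": 0, "rx": 0, "ry": 0, "rz": -0.147, "jaw": -1}, {"tx": 0.43, "ty": 1, "tz": 0, "rx": 0, "ry": 0, "rz": -0.147, "jaw": -1}]'

```text
clock: 1.05
tool_pos: [396.4, -274.8, 238.9]
tcp_rot: [3.113, 0.418, 0.0]
wrist_force: [0.7, -0.7, 0.7]
grip_width: 1.001
grasp_force: 0.0
```

Request:
step_arm --commands '[{"tx": 0.43, "ty": 1, "tz": 0, "rx": 0, "ry": 0, "rz": -0.147, "jaw": -1}, {"tx": 0.43, "ty": 1, "tz": 0, "rx": 0, "ry": 0, "rz": -0.147, "jaw": -1}, {"tx": 0.43, "ty": 1, "tz": 0, "rx": 0, "ry": 0, "rz": -0.147, "jaw": -1}, {"tx": 0.43, "ty": 1, "tz": 0, "rx": 0, "ry": 0, "rz": -0.147, "jaw": -1}, {"tx": 0.43, "ty": 1, "tz": 0, "rx": 0, "ry": 0, "rz": -0.147, "jaw": -1}, {"tx": 0.43, "ty": 1, "tz": 0, "rx": 0, "ry": 0, "rz": -0.147, "jaw": -1}, {"tx": 0.43, "ty": 1, "tz": 0, "rx": 0, "ry": 0, "rz": -0.147, "jaw": -1}, {"tx": 0.43, "ty": 1, "tz": 0, "rx": 0, "ry": 0, "rz": -0.147, "jaw": -1}]'

```text
clock: 1.85
tool_pos: [534.1, 45.1, 238.8]
tcp_rot: [3.135, 0.197, 0.0]
wrist_force: [1.3, 0.2, -0.1]
grip_width: 0.996
grasp_force: 0.0
```

```bash
python3 - <<'E'
from h import *
a,_=grab('scene','s1.png'); b,_=grab('top','t1.png')
A=cv2.resize(a[130:300,180:400],(800,300*1),interpolation=3) if 0 else cv2.resize(a[140:300,170:410],(450,300),interpolation=3)
A=cv2.resize(a[140:300,180:430],(800,512),interpolation=3); cv2.imwrite('pics/c3.png',A)
B=cv2.resize(b[130:290,150:420],(800,474),interpolation=3); cv2.imwrite('pics/c4.png',B)
E
```

```text
(no output)
```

View pics/c4.png

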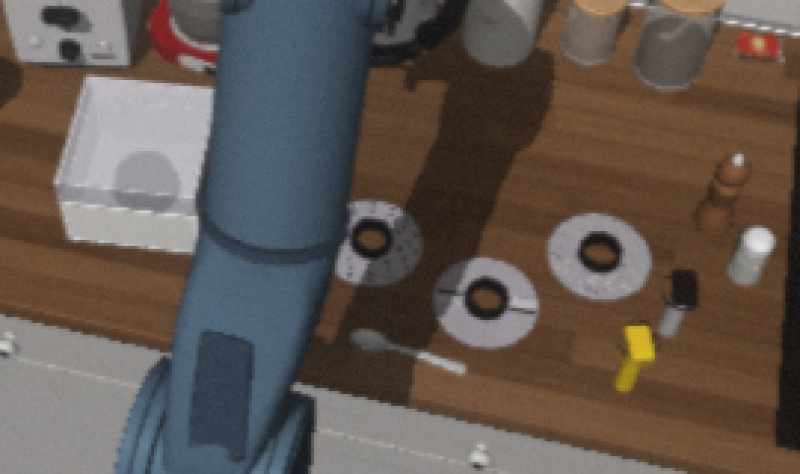

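View pics/c3.png

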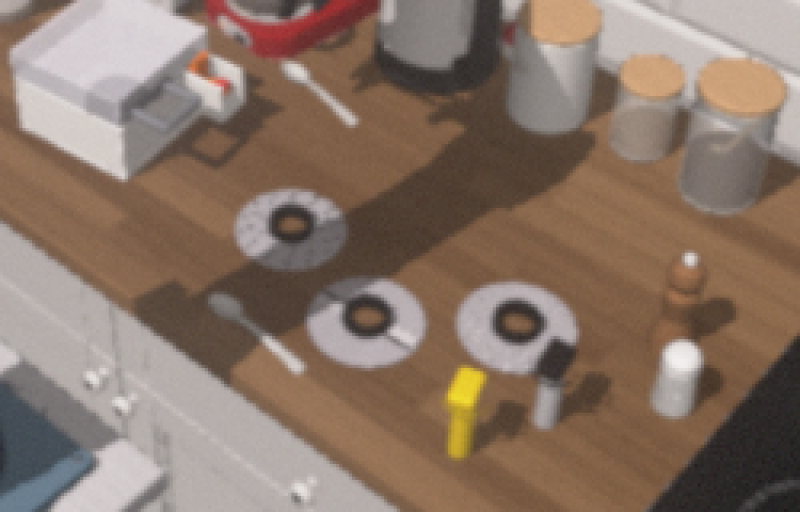

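The hook is ready to press. The top crop shows the three discs at c4 (371,238), (486,298) and (600,252), the spindle at (680,290), the decoy at (637,345), the salt shaker at (752,255) and the mill at (725,195). The foot shows through the lid at (147,178).

Request:
step_arm --commands '[{"tx": 0, "ty": 0.77, "tz": -0.5, "rx": 0, "ry": 0, "rz": 0, "jaw": -1}, {"tx": 0, "ty": 0, "tz": -1, "rx": 0, "ry": 0, "rz": 0, "jaw": -1}, {"tx": 0, "ty": 0, "tz": -1, "rx": 0, "ry": 0, "rz": 0, "jaw": -1}, {"tx": 0, "ty": 0, "tz": -1, "rx": 0, "ry": 0, "rz": 0, "jaw": -1}, {"tx": 0, "ty": 0, "tz": -0.35, "rx": 0, "ry": 0, "rz": 0, "jaw": -1}, {"tx": 0, "ty": 0, "tz": -0.25, "rx": 0, "ry": 0, "rz": 0, "jaw": -1}, {"tx": 0, "ty": 0, "tz": -0.2, "rx": 0, "ry": 0, "rz": 0, "jaw": -1}, {"tx": 0, "ty": 0, "tz": 0, "rx": 0, "ry": 0, "rz": 0, "jaw": -1}]'

```text
clock: 2.75
tool_pos: [534.6, 73.3, 67.4]
tcp_rot: [3.134, 0.197, 0.002]
wrist_force: [-2.6, -3.8, 4.8]
grip_width: 0.999
grasp_force: 2.7
```

```bash
cat >> h.py <<'E'
C=np.array([463.,239.]);YAW=.126
def lidz():
    c,s=np.cos(YAW),np.sin(YAW)
    im,d=grab('scene'); X=cloud('scene',d); q=X[...,:2]-C; x=q[...,0]*c+q[...,1]*s; y=-q[...,0]*s+q[...,1]*c
    for y0 in (-70,-40,0,40,70):
        m=(abs(x+20)<40)&(abs(y-y0)<6)&(X[...,2]>20); print(y0, np.round(np.percentile(X[...,2][m],[10,50,90]),0) if m.any() else None)
E
python3 -c "
from h import *
lidz()"
```

```text
-70 [ 29.  74. 143.]
-40 [155. 157. 160.]
0 [ 28. 141. 146.]
40 [128. 131. 133.]
70 [ 27. 122. 124.]
```

Request:
step_arm --commands '[{"tx": 0, "ty": -0.1, "tz": 0.8, "rx": 0, "ry": 0, "rz": 0, "jaw": -1}, {"tx": 0, "ty": 0, "tz": 1, "rx": 0, "ry": 0, "rz": 0, "jaw": -1}, {"tx": 0, "ty": 0, "tz": 1, "rx": 0, "ry": 0, "rz": 0, "jaw": -1}, {"tx": 0, "ty": 0, "tz": 1, "rx": 0, "ry": 0, "rz": 0, "jaw": 0.09}, {"tx": -0.7, "ty": 0.4, "tz": 0.5, "rx": 0, "ry": 0, "rz": 0, "jaw": 0.09}, {"tx": -0.7, "ty": 0.4, "tz": 0, "rx": 0, "ry": 0, "rz": 0, "jaw": 0.09}, {"tx": -0.7, "ty": 0.4, "tz": 0, "rx": 0, "ry": 0, "rz": 0, "jaw": 0.09}, {"tx": 0, "ty": 0, "tz": 0, "rx": 0, "ry": 0, "rz": 0, "jaw": 0.09}]'

```text
clock: 3.6
tool_pos: [446.8, 121.2, 240.0]
tcp_rot: [-3.134, -0.207, -0.001]
wrist_force: [1.3, 0.1, -0.5]
grip_width: 0.57
grasp_force: 0.0
```

```bash
python3 - <<'E'
from h import *
lidz(); print(robot.get_state()['tool_pos'])
a,_=grab('scene','s2.png');b,_=grab('top','t2.png')
A=cv2.resize(a[110:200,170:290],(480,360),interpolation=3);B=cv2.resize(b[120:240,150:270],(320,320),interpolation=3)
o=np.zeros((360,800,3),np.uint8);o[:,:480]=A;o[:320,480:]=B;cv2.imwrite('pics/c5.png',o)
E
```

```text
-70 [ 33. 130. 333.]
-40 [153. 234. 349.]
0 [ 29. 139. 143.]
40 [127. 130. 133.]
70 [118. 121. 124.]
[448.76519467 119.91693897 240.02310979]
```

View pics/c5.png

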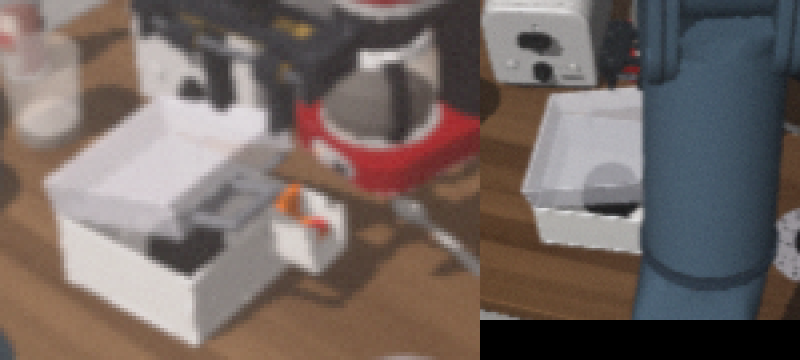

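```bash
python3 - <<'E'
from h import *
c,s=np.cos(YAW),np.sin(YAW)
def W(x,y,z): return [C[0]+x*c-y*s,C[1]+x*s+y*c,z]
for x in(-58,-30,-2):
    p=proj('scene',W(x,-114.6,147.4)); print((p-[170,110])*4, W(x,-114.6,147.4))
# foot centre through shut lid in earlier picture
g=cv2.imread('pics/t1.png').astype(int).sum(2); print(onz('top',199.6,190,32))
E
```

```text
[235.63134327 221.02426071] [np.float64(419.86121834355896), np.float64(118.01981353462084), 147.4]
[255.97073636 203.73365343] [np.float64(447.639248243261), np.float64(121.53848585401327), 147.4]
[275.89427966 186.7965619 ] [np.float64(475.4172781429631), np.float64(125.05715817340568), 147.4]
[462.08672034 235.01496499  32.        ]
```

Request:
step_arm --commands '[{"tx": 0, "ty": 0, "tz": -0.8, "rx": 0, "ry": 0, "rz": 0, "jaw": 0.09}, {"tx": 0, "ty": 0, "tz": -0.8, "rx": 0, "ry": 0, "rz": 0, "jaw": 0.09}, {"tx": 0, "ty": 0, "tz": -0.8, "rx": 0, "ry": 0, "rz": 0, "jaw": 0.09}, {"tx": 0, "ty": 0, "tz": -0.4, "rx": 0, "ry": 0, "rz": 0, "jaw": 0.09}, {"tx": 0, "ty": 0, "tz": 0, "rx": 0, "ry": 0, "rz": 0, "jaw": 1}, {"tx": 0, "ty": 0, "tz": 0, "rx": 0, "ry": 0, "rz": 0, "jaw": 1}, {"tx": 0, "ty": 0, "tz": 0, "rx": 0, "ry": 0, "rz": 0, "jaw": 1}, {"tx": 0, "ty": 0, "tz": 0, "rx": 0, "ry": 0, "rz": 0, "jaw": 1}]'

```text
clock: 4.55
tool_pos: [450.5, 121.6, 127.9]
tcp_rot: [-3.131, -0.2, -0.005]
wrist_force: [-1.3, 4.3, -1.4]
grip_width: 0.12
grasp_force: 30.2
```

```bash
python3 -c "
import numpy as np
f=np.linspace(.35,1.87,17);y=-206*np.cos(f);z=206*np.sin(f)
for a,b in zip(np.diff(y),np.diff(z)): print(np.round([-.1257*a/40,.992*a/40,b/40],2))
"
```

```text
[-0.02  0.19  0.45]
[-0.03  0.23  0.43]
[-0.03  0.27  0.41]
[-0.04  0.31  0.38]
[-0.04  0.34  0.35]
[-0.05  0.37  0.31]
[-0.05  0.4   0.28]
[-0.05  0.42  0.24]
[-0.06  0.44  0.2 ]
[-0.06  0.46  0.15]
[-0.06  0.47  0.11]
[-0.06  0.48  0.06]
[-0.06  0.48  0.02]
[-0.06  0.48 -0.03]
[-0.06  0.48 -0.08]
[-0.06  0.47 -0.12]
```

Request:
step_arm --commands '[{"tx": -0.02, "ty": 0.19, "tz": 0.45, "rx": 0, "ry": 0, "rz": 0, "jaw": 1}, {"tx": -0.03, "ty": 0.23, "tz": 0.43, "rx": 0, "ry": 0, "rz": 0, "jaw": 1}, {"tx": -0.03, "ty": 0.27, "tz": 0.41, "rx": 0, "ry": 0, "rz": 0, "jaw": 1}, {"tx": -0.04, "ty": 0.31, "tz": 0.38, "rx": 0, "ry": 0, "rz": 0, "jaw": 1}, {"tx": -0.04, "ty": 0.34, "tz": 0.35, "rx": 0, "ry": 0, "rz": 0, "jaw": 1}, {"tx": -0.05, "ty": 0.37, "tz": 0.31, "rx": 0, "ry": 0, "rz": 0, "jaw": 1}, {"tx": -0.05, "ty": 0.4, "tz": 0.28, "rx": 0, "ry": 0, "rz": 0, "jaw": 1}, {"tx": -0.05, "ty": 0.42, "tz": 0.24, "rx": 0, "ry": 0, "rz": 0, "jaw": 1}]'

```text
clock: 5.35
tool_pos: [438.3, 222.9, 241.5]
tcp_rot: [-3.13, -0.201, -0.007]
wrist_force: [10.3, 11.1, -23.1]
grip_width: 0.114
grasp_force: 31.5
```

Request:
step_arm --commands '[{"tx": -0.06, "ty": 0.44, "tz": 0.19, "rx": 0, "ry": 0, "rz": 0, "jaw": 1}, {"tx": -0.06, "ty": 0.46, "tz": 0.13, "rx": 0, "ry": 0, "rz": 0, "jaw": 1}, {"tx": -0.06, "ty": 0.47, "tz": 0.09, "rx": 0, "ry": 0, "rz": 0, "jaw": 1}, {"tx": -0.06, "ty": 0.48, "tz": 0.05, "rx": 0, "ry": 0, "rz": 0, "jaw": 1}, {"tx": -0.06, "ty": 0.48, "tz": 0.01, "rx": 0, "ry": 0, "rz": 0, "jaw": 1}, {"tx": -0.06, "ty": 0.48, "tz": -0.04, "rx": 0, "ry": 0, "rz": 0, "jaw": 1}, {"tx": -0.06, "ty": 0.48, "tz": -0.08, "rx": 0, "ry": 0, "rz": 0, "jaw": 1}, {"tx": 0, "ty": 0, "tz": 0, "rx": 0, "ry": 0, "rz": 0, "jaw": 1}]'

```text
clock: 6.15
tool_pos: [423.1, 353.5, 256.3]
tcp_rot: [-3.132, -0.2, -0.01]
wrist_force: [6.4, 0.4, 0.8]
grip_width: 0.105
grasp_force: 29.6
```

Request:
step_arm --commands '[{"tx": 0, "ty": 0.1, "tz": 0, "rx": 0, "ry": 0, "rz": 0, "jaw": 0.0}, {"tx": 0, "ty": 0.2, "tz": 0, "rx": 0, "ry": 0, "rz": 0, "jaw": 0.0}, {"tx": 0, "ty": 0.2, "tz": 0, "rx": 0, "ry": 0, "rz": 0, "jaw": 0}, {"tx": 0, "ty": 0, "tz": 0.8, "rx": 0, "ry": 0, "rz": 0, "jaw": 0}, {"tx": 0, "ty": 0, "tz": 1, "rx": 0, "ry": 0, "rz": 0, "jaw": -0.3}, {"tx": 0, "ty": -1, "tz": 0, "rx": 0, "ry": 0, "rz": 0, "jaw": -0.3}, {"tx": 0, "ty": -1, "tz": 0, "rx": 0, "ry": 0, "rz": 0, "jaw": -0.3}, {"tx": 0.4, "ty": -1, "tz": 0, "rx": 0, "ry": 0, "rz": 0, "jaw": -0.3}]'

```text
clock: 6.95
tool_pos: [434.8, 251.2, 327.3]
tcp_rot: [-3.134, -0.204, -0.0]
wrist_force: [0.5, -0.3, -0.1]
grip_width: 0.647
grasp_force: 0.0
```

Request:
step_arm --commands '[{"tx": 0.6, "ty": -1, "tz": 0, "rx": 0, "ry": 0, "rz": 0, "jaw": -0.3}, {"tx": 0.6, "ty": -1, "tz": 0, "rx": 0, "ry": 0, "rz": 0, "jaw": -0.3}, {"tx": 0.6, "ty": -1, "tz": 0, "rx": 0, "ry": 0, "rz": 0, "jaw": -0.3}, {"tx": 0.6, "ty": -1, "tz": 0, "rx": 0, "ry": 0, "rz": 0, "jaw": -0.3}, {"tx": 0, "ty": -1, "tz": 0, "rx": 0, "ry": 0, "rz": 0, "jaw": -0.3}, {"tx": 0, "ty": -1, "tz": 0, "rx": 0, "ry": 0, "rz": 0, "jaw": -0.3}, {"tx": 0, "ty": -1, "tz": 0, "rx": 0, "ry": 0, "rz": 0, "jaw": -0.3}, {"tx": 0, "ty": -1, "tz": 0, "rx": 0, "ry": 0, "rz": 0, "jaw": -0.3}]'

```text
clock: 7.75
tool_pos: [532.4, -69.7, 327.0]
tcp_rot: [-3.135, -0.2, -0.0]
wrist_force: [1.5, 0.4, -0.7]
grip_width: 0.651
grasp_force: 0.0
```

```bash
python3 - <<'E'
from h import *
print(robot.get_state()['tool_pos'])
a,da=grab('scene','s3.png');b,db=grab('top','t3.png'); np.save('ds3',da);np.save('dt3',db)
A=cv2.resize(a[100:300,180:430],(400,320),interpolation=3);B=cv2.resize(b[110:290,150:420],(480,320),interpolation=3)
A=cv2.resize(a[95:275,150:390],(800,600),interpolation=3); cv2.imwrite('pics/c6.png',A)
X=cloud('scene',da); m=(X[...,2]>150)&(X[...,1]>290)&(X[...,0]<560)&(X[...,0]>380); print(np.round(X[m].mean(0)) if m.any() else None, m.sum())
E
```

```text
[532.36384168 -69.73529494 327.0088219 ]
[465. 381. 195.] 686
```

View pics/c6.png

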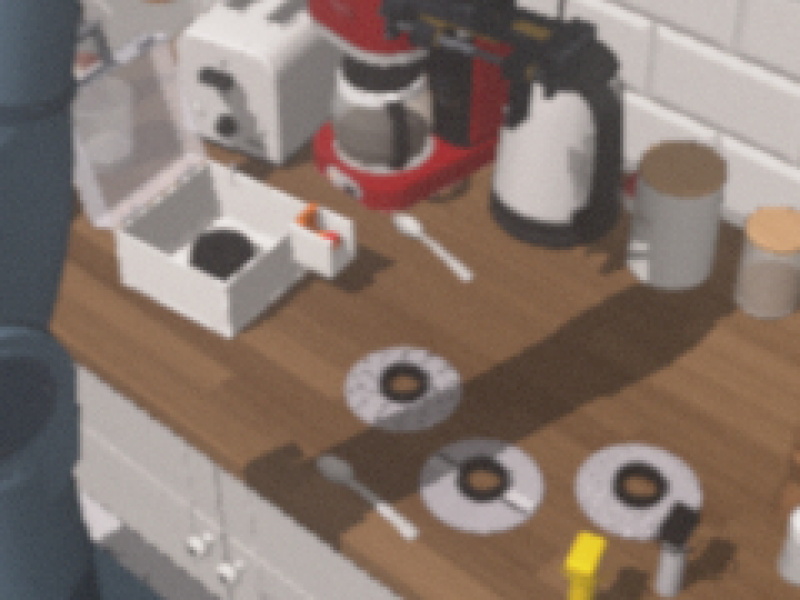

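The lid stands fully open. The black foot is at c6 (222,253), i.e. scene (217,171). The discs at c6 (403,385), (481,485) and (638,487) are undisturbed. Now I measure the foot, the discs and the spindle.

```bash
cat >> h.py <<'E'
def blob(im,seed,kind,r=60):
    hsv=cv2.cvtColor(cv2.GaussianBlur(im,(3,3),0),cv2.COLOR_BGR2HSV); H,S,V=[hsv[...,i].astype(int) for i in range(3)]
    m={'dark':V<75,'disc':(S<75)|(V<60)}[kind].astype(np.uint8)
    k=np.zeros_like(m); u,v=map(int,seed); cv2.circle(k,(u,v),r,1,-1); m&=k
    m=cv2.morphologyEx(m,cv2.MORPH_OPEN,np.ones((2,2)))
    n,l,st,c=cv2.connectedComponentsWithStats(m)
    i=min(range(1,n),key=lambda i:np.hypot(*(c[i]-seed))-0.02*st[i,4] if st[i,4]>15 else 1e9)
    cs,_=cv2.findContours((l==i).astype(np.uint8),cv2.RETR_EXTERNAL,cv2.CHAIN_APPROX_NONE)
    c=max(cs,key=cv2.contourArea); return c,cv2.fitEllipse(cv2.convexHull(c) if len(cv2.convexHull(c))>=5 else c)
def pts_on(n,c,z): return np.array([onz(n,u+0.0,v+0.0,z)[:2] for u,v in c.reshape(-1,2)])
def circ(n,im,seed,kind,z,r=60):
    c,e=blob(im,seed,kind,r); p=pts_on(n,cv2.convexHull(c),z).astype(np.float32); (x,y),rr=cv2.minEnclosingCircle(p)
    return np.round([*onz(n,*e[0],z)[:2],x,y,rr],1), np.round(e[0],1), cv2.contourArea(c)
E
python3 - <<'E'
from h import *
a=cv2.imread('pics/s3.png');b=cv2.imread('pics/t3.png')
print('foot',circ('scene',a,(217,171),'dark',32,20),circ('top',b,proj('top',(462,235,32)),'dark',32,20))
for s in [(271,211),(294,240),(342,241)]:
    p=onz('scene',*s,10)
    print('disc S',circ('scene',a,s,'disc',4,24)); 
    try: print('   T',circ('top',b,proj('top',p),'disc',4,26))
    except Exception as e: print(e)
    print('hub S',circ('scene',a,s,'dark',18,12)); print('hub T',circ('top',b,proj('top',p),'dark',18,12))
E
```

```text
foot (array([457.6, 229.4, 457.3, 229. ,  30.3]), array([216.9, 171.7]), 105.0) (array([453. , 230. , 455.5, 227.9,  42.1]), array([200.2, 192.3]), 287.5)
disc S (array([454.6, -44.1, 455.7, -42.2,  65.9]), array([271.6, 212.6]), 738.0)
   T (array([457.3, -43.5, 460.7, -40.5, 106.1]), array([276.4, 212. ]), 1198.5)
hub S (array([455.7, -43.1, 455.2, -43.2,  20.2]), array([271.6, 209.4]), 14.0)
hub T (array([448. , -31.9, 446.9, -32.7,  35.4]), array([272.7, 211.3]), 184.0)
disc S (array([ 407.8, -185.7,  409.7, -184.4,   64.4]), array([294.7, 241.1]), 879.5)
   T (array([ 410.9, -170.3,  419.6, -157. ,   91.9]), array([310., 231.]), 1276.0)
hub S (array([ 413.9, -180.8,  415. , -180. ,   16.5]), array([294.9, 236.4]), 23.5)
hub T (array([ 403.7, -179.2,  404.4, -177.6,   31.3]), array([312.7, 231.2]), 147.5)
disc S (array([ 497.1, -313.1,  493.2, -311.3,   76.9]), array([343.4, 245.6]), 934.5)
   T (array([ 501.7, -303. ,  502.8, -303.2,   62.2]), array([352.7, 217.3]), 808.5)
hub S (array([ 506.8, -302.9,  505. , -304.1,   20. ]), array([343. , 239.4]), 21.0)
hub T (array([ 498.4, -302.3,  498.5, -302.5,   25.8]), array([353. , 215.9]), 120.0)
```

```bash
cat >> h.py <<'E'
def cen(n,d,xy,r,z0,z1,it=3):
    X=cloud(n,d); xy=np.array(xy,float)
    for _ in range(it):
        m=(np.hypot(X[...,0]-xy[0],X[...,1]-xy[1])<r)&(X[...,2]>z0)&(X[...,2]<z1)
        if m.sum()<4: return None
        p=X[m]; q=cv2.minEnclosingCircle(p[:,:2].astype(np.float32)); xy=p[:,:2].mean(0)
    return np.round([*xy,np.median(p[:,2]),*q[0],q[1],len(p)],1)
E
python3 - <<'E'
from h import *
D={'scene':np.load('ds3.npy'),'top':np.load('dt3.npy')}
for n in D:
    print(n,'foot',cen(n,D[n],(459,232),45,22,45))
    for nm,xy,r,z0,z1 in [('d1',(451,-42),36,12,26),('d2',(407,-184),36,12,26),('d3',(498,-304),36,12,26),('d1p',(451,-42),70,2.5,26),('d2p',(407,-184),70,2.5,26),('d3p',(498,-304),70,2.5,26),('sp',(428,-383),35,85,106),('spst',(428,-383),30,15,70),('yel',(348,-347),35,85,106)]:
        print(' ',nm,cen(n,D[n],xy,r,z0,z1))
    X=cloud(n,D[n]); m=((X[...,2]>40)&(X[...,2]<140)&(X[...,1]<-250)&(X[...,0]<720)&(X[...,1]>-520)&(X[...,0]>300)).astype(np.uint8)
    k,l,st,c=cv2.connectedComponentsWithStats(m)
    for i in range(1,k):
        if st[i,4]>25: p=X[l==i]; print('  obj',np.round(p.mean(0)),np.round(p.max(0)-p.min(0)),round(p[:,2].max()),st[i,4])
for u,v in[(298.5,228.6),(331.2,233)]: print(onz('top',u,v,5))
print(robot.get_state()['joint_positions'])
E
```

```text
scene foot [461.  238.8  32.6 463.2 240.8  39.2 208. ]
  d1 [455.4 -38.3  17.2 455.8 -37.   26.1  82. ]
  d2 [ 408.4 -181.1   17.8  407.5 -179.    27.4   86. ]
  d3 [ 503.5 -299.    18.2  503.8 -296.9   27.1   92. ]
  d1p [451.7 -41.    6.3 452.  -40.7  69.2 646. ]
  d2p [ 405.1 -182.9    5.8  405.6 -182.7   69.7  795. ]
  d3p [ 500.4 -292.5    6.1  500.3 -293.3   69.8  694. ]
  sp [ 423.9 -386.5   97.9  427.  -386.4   21.6  118. ]
  spst [ 420.6 -387.6   41.6  424.6 -385.5   11.5   81. ]
  yel [ 342.9 -346.9   97.3  344.7 -346.3   22.9  122. ]
  obj [ 581. -425.   89.] [37. 34. 91.] 131 244
  obj [ 422. -388.   85.] [43. 36. 62.] 103 180
  obj [ 517. -465.   67.] [36. 34. 45.] 85 179
  obj [ 341. -348.   86.] [45. 35. 60.] 104 176
top foot [464.1 238.1  32.3 465.2 239.1  39.6 276. ]
  d1 [459.3 -39.9  18.1 458.4 -38.1  26.5  65. ]
  d2 [ 408.5 -182.    18.3  407.5 -180.9   30.3   85. ]
  d3 [ 505.8 -299.5   17.4  504.5 -303.6   28.7   80. ]
  d1p [456.9 -61.4   5.9 456.4 -60.   69.8 549. ]
  d2p [ 407.9 -184.5    6.1  407.7 -183.8   69.7  731. ]
  d3p [ 500.8 -299.6    6.3  500.7 -300.    69.9  690. ]
  sp [ 425.5 -386.8   97.6  428.2 -387.3   22.9  106. ]
  spst [ 421.7 -385.9   42.7  426.2 -385.7   11.9   58. ]
  yel [ 345.1 -347.4   97.   345.8 -346.3   21.5  105. ]
  obj [ 583. -423.   90.] [36. 36. 88.] 129 194
  obj [ 519. -463.   67.] [36. 37. 45.] 86 145
  obj [ 424. -386.   86.] [44. 35. 63.] 104 149
  obj [ 343. -347.   87.] [41. 34. 63.] 104 142
[ 409.86895103 -130.87294299    5.        ]
[ 420.3383695  -240.87003331    5.        ]
[ 0.19355207  0.26394464 -0.1692836   1.72543904  0.05121426  1.15656536
 -1.44348997]
```

Everything is located. I turn the tool so that it closes along case x and go to disc 1 (dotted, at 457,-39).

Request:
step_arm --commands '[{"tx": -0.235, "ty": 0.1, "tz": -0.5, "rx": 0, "ry": 0, "rz": 0.82, "jaw": -1}, {"tx": -0.235, "ty": 0.1, "tz": -0.5, "rx": 0, "ry": 0, "rz": 0.82, "jaw": -1}, {"tx": -0.235, "ty": 0.1, "tz": -0.5, "rx": 0, "ry": 0, "rz": 0.82, "jaw": -1}, {"tx": -0.235, "ty": 0.1, "tz": -0.5, "rx": 0, "ry": 0, "rz": 0.82, "jaw": -1}, {"tx": -0.235, "ty": 0.1, "tz": -0.5, "rx": 0, "ry": 0, "rz": 0.82, "jaw": -1}, {"tx": -0.235, "ty": 0.1, "tz": -0.5, "rx": 0, "ry": 0, "rz": 0.82, "jaw": -1}, {"tx": -0.235, "ty": 0.1, "tz": -0.5, "rx": 0, "ry": 0, "rz": 0.82, "jaw": -1}, {"tx": -0.235, "ty": 0.1, "tz": -0.5, "rx": 0, "ry": 0, "rz": 0.82, "jaw": -1}]'

```text
clock: 8.65
tool_pos: [457.1, -35.4, 166.3]
tcp_rot: [-2.815, -1.393, -0.001]
wrist_force: [0.7, -0.4, -0.7]
grip_width: 0.998
grasp_force: 0.0
```

Request:
step_arm --commands '[{"tx": 0, "ty": 0, "tz": -0.3, "rx": 0, "ry": 0, "rz": 0.82, "jaw": -1}, {"tx": 0, "ty": 0, "tz": -0.3, "rx": 0, "ry": 0, "rz": 0.82, "jaw": -1}, {"tx": 0, "ty": 0, "tz": -0.3, "rx": 0, "ry": 0, "rz": 0.82, "jaw": -1}, {"tx": 0, "ty": 0, "tz": -0.3, "rx": 0, "ry": 0, "rz": 0.82, "jaw": -1}, {"tx": 0, "ty": 0, "tz": -0.3, "rx": 0, "ry": 0, "rz": 0.82, "jaw": -1}, {"tx": 0, "ty": 0, "tz": -0.3, "rx": 0, "ry": 0, "rz": 0.82, "jaw": -1}, {"tx": 0, "ty": 0, "tz": -0.3, "rx": 0, "ry": 0, "rz": 0.82, "jaw": -1}, {"tx": 0, "ty": 0, "tz": -0.3, "rx": 0, "ry": 0, "rz": 0.82, "jaw": -1}]'

```text
clock: 9.45
tool_pos: [457.7, -35.6, 70.5]
tcp_rot: [2.066, 2.366, 0.001]
wrist_force: [-0.7, -0.3, -0.6]
grip_width: 0.998
grasp_force: 0.0
```

```bash
python3 - <<'E'
from h import *
print(robot.get_state()['joint_positions'])
a,da=grab('scene','s4.png');b,db=grab('top','t4.png')
print(cen('scene',da,(457,-39),36,12,26),cen('scene',da,(504,-299),36,12,26),cen('scene',da,(408,-181),36,12,26))
A=cv2.resize(a[120:270,200:400],(800,600),interpolation=3); cv2.imwrite('pics/c7.png',A)
E
```

```text
[ 0.32451022  0.54007487 -0.41959838  2.11966054  0.4057396   0.55765832
 -0.25505797]
[455.5 -37.   17.9 458.5 -40.4  29.5  82. ] [ 502.7 -298.    17.6  505.3 -297.3   26.7   92. ] [ 408.4 -181.    17.6  407.4 -177.    29.6   87. ]
```

View pics/c7.png

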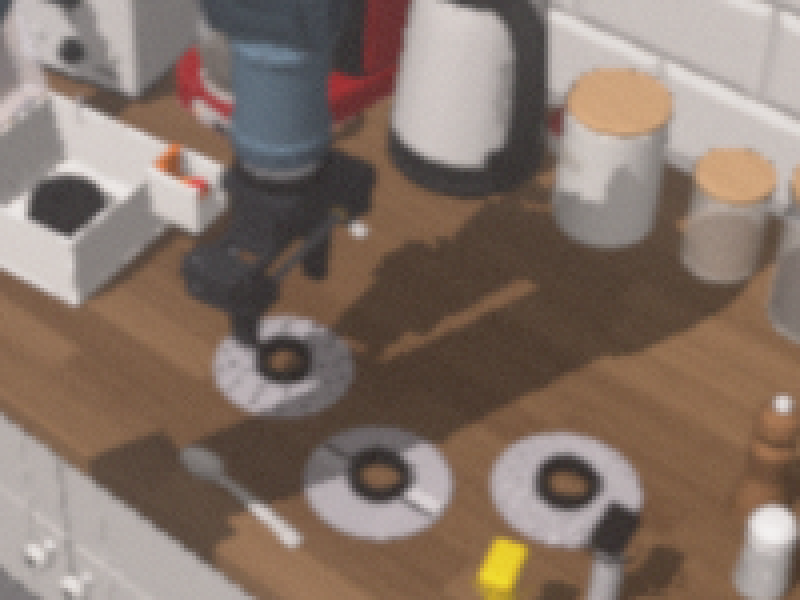

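Disc 1's hub at c7 (285,360) sits between the open fingers at c7 (245,330) and (318,260). Now I descend and grip.

Request:
step_arm --commands '[{"tx": 0, "ty": -0.08, "tz": -0.6, "rx": 0, "ry": 0, "rz": 0, "jaw": -1}, {"tx": 0, "ty": 0, "tz": -0.5, "rx": 0, "ry": 0, "rz": 0, "jaw": -1}, {"tx": 0, "ty": 0, "tz": -0.42, "rx": 0, "ry": 0, "rz": 0, "jaw": -1}, {"tx": 0, "ty": 0, "tz": 0, "rx": 0, "ry": 0, "rz": 0, "jaw": 1}, {"tx": 0, "ty": 0, "tz": 0, "rx": 0, "ry": 0, "rz": 0, "jaw": 1}, {"tx": 0, "ty": 0, "tz": 0, "rx": 0, "ry": 0, "rz": 0, "jaw": 1}, {"tx": 0, "ty": 0, "tz": 0, "rx": 0, "ry": 0, "rz": 0, "jaw": 1}, {"tx": 0, "ty": 0, "tz": 0, "rx": 0, "ry": 0, "rz": 0, "jaw": 1}]'

```text
clock: 10.35
tool_pos: [457.8, -40.1, 10.6]
tcp_rot: [2.072, 2.36, 0.002]
wrist_force: [1.3, -0.0, 1.1]
grip_width: 0.572
grasp_force: 0.4
```

Request:
step_arm --commands '[{"tx": 0, "ty": 0, "tz": 0, "rx": 0, "ry": 0, "rz": 0, "jaw": 1}, {"tx": 0, "ty": 0, "tz": 0.25, "rx": 0, "ry": 0, "rz": 0, "jaw": 1}, {"tx": 0, "ty": 0, "tz": 0.7, "rx": 0, "ry": 0, "rz": 0, "jaw": 1}, {"tx": 0, "ty": 0, "tz": 0.8, "rx": 0, "ry": 0, "rz": 0, "jaw": 1}, {"tx": 0, "ty": 0, "tz": 0.8, "rx": 0, "ry": 0, "rz": 0, "jaw": 1}, {"tx": 0, "ty": 0.3, "tz": 0.8, "rx": 0, "ry": 0, "rz": 0, "jaw": 1}, {"tx": 0, "ty": 0.6, "tz": 0, "rx": 0, "ry": 0, "rz": 0, "jaw": 1}, {"tx": 0, "ty": 0.6, "tz": 0, "rx": 0, "ry": 0, "rz": 0, "jaw": 1}]'

```text
clock: 11.15
tool_pos: [457.5, 20.0, 145.5]
tcp_rot: [2.073, 2.358, 0.002]
wrist_force: [0.5, 0.6, -0.8]
grip_width: 0.551
grasp_force: 30.0
```

Request:
step_arm --commands '[{"tx": 0.02, "ty": 0.75, "tz": 0, "rx": 0, "ry": 0, "rz": 0, "jaw": 1}, {"tx": 0.02, "ty": 0.75, "tz": 0, "rx": 0, "ry": 0, "rz": 0, "jaw": 1}, {"tx": 0.02, "ty": 0.75, "tz": 0, "rx": 0, "ry": 0, "rz": 0, "jaw": 1}, {"tx": 0.02, "ty": 0.75, "tz": 0, "rx": 0, "ry": 0, "rz": 0, "jaw": 1}, {"tx": 0.02, "ty": 0.75, "tz": 0, "rx": 0, "ry": 0, "rz": 0, "jaw": 1}, {"tx": 0.02, "ty": 0.75, "tz": 0, "rx": 0, "ry": 0, "rz": 0, "jaw": 1}, {"tx": 0.02, "ty": 0.75, "tz": 0, "rx": 0, "ry": 0, "rz": 0, "jaw": 1}, {"tx": 0, "ty": 0.25, "tz": 0, "rx": 0, "ry": 0, "rz": 0, "jaw": 1}]'

```text
clock: 11.95
tool_pos: [462.0, 243.3, 144.6]
tcp_rot: [-2.067, -2.364, -0.003]
wrist_force: [0.3, -0.6, -1.0]
grip_width: 0.552
grasp_force: 30.0
```

```bash
python3 - <<'E'
from h import *
a,da=grab('scene','s5.png');b,db=grab('top','t5.png')
A=cv2.resize(a[90:190,170:290],(400,333),interpolation=3);B=cv2.resize(b[130:230,150:270],(400,333),interpolation=3)
cv2.imwrite('pics/c8.png',np.hstack([A,B])); print(robot.get_state()['tool_pos'],robot.get_state()['wrist_force'])
E
```

```text
[462.2175503  240.99853188 144.17648164] [-0.27740884 -0.10281936 -1.54034694]
```

View pics/c8.png

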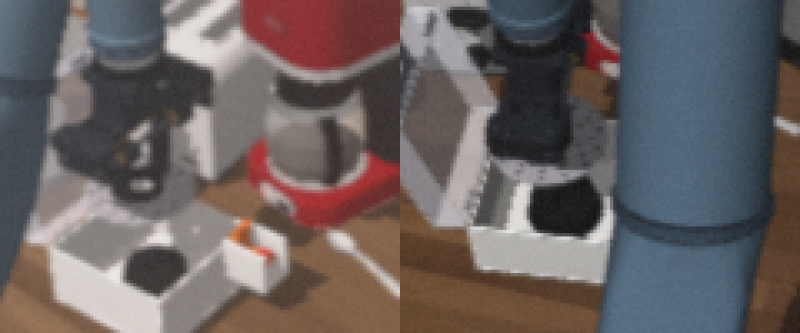

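Request:
step_arm --commands '[{"tx": 0.02, "ty": -0.03, "tz": -0.8, "rx": 0, "ry": 0, "rz": 0, "jaw": 1}, {"tx": 0, "ty": 0, "tz": -0.8, "rx": 0, "ry": 0, "rz": 0, "jaw": 1}, {"tx": 0, "ty": 0, "tz": -0.5, "rx": 0, "ry": 0, "rz": 0, "jaw": 1}, {"tx": 0, "ty": 0, "tz": -0.25, "rx": 0, "ry": 0, "rz": 0, "jaw": 1}, {"tx": 0, "ty": 0, "tz": -0.1, "rx": 0, "ry": 0, "rz": 0, "jaw": 1}, {"tx": 0, "ty": 0, "tz": -0.05, "rx": 0, "ry": 0, "rz": 0, "jaw": 1}, {"tx": 0, "ty": 0, "tz": 0, "rx": 0, "ry": 0, "rz": 0, "jaw": 1}, {"tx": 0, "ty": 0, "tz": 0, "rx": 0, "ry": 0, "rz": 0, "jaw": 1}]'

```text
clock: 12.85
tool_pos: [464.2, 238.9, 44.8]
tcp_rot: [2.072, 2.361, 0.002]
wrist_force: [-0.8, 0.5, -0.6]
grip_width: 0.551
grasp_force: 30.0
```

Request:
step_arm --commands '[{"tx": 0, "ty": 0, "tz": -0.05, "rx": 0, "ry": 0, "rz": 0, "jaw": 1}, {"tx": 0, "ty": 0, "tz": 0, "rx": 0, "ry": 0, "rz": 0, "jaw": -1}, {"tx": 0, "ty": 0, "tz": 0, "rx": 0, "ry": 0, "rz": 0, "jaw": -1}, {"tx": 0, "ty": 0, "tz": 0, "rx": 0, "ry": 0, "rz": 0, "jaw": -1}, {"tx": 0, "ty": 0, "tz": 0.4, "rx": 0, "ry": 0, "rz": 0, "jaw": -1}, {"tx": 0, "ty": 0, "tz": 0.8, "rx": 0, "ry": 0, "rz": 0, "jaw": -1}, {"tx": 0, "ty": 0, "tz": 1, "rx": 0, "ry": 0, "rz": 0, "jaw": -1}, {"tx": 0, "ty": 0, "tz": 0.5, "rx": 0, "ry": 0, "rz": 0, "jaw": -1}]'

```text
clock: 13.65
tool_pos: [464.5, 239.6, 152.6]
tcp_rot: [2.071, 2.361, 0.005]
wrist_force: [0.1, -0.2, -0.1]
grip_width: 1.0
grasp_force: 0.0
```

Request:
step_arm --commands '[{"tx": -0.17, "ty": -1, "tz": 0, "rx": 0, "ry": 0, "rz": 0, "jaw": -1}, {"tx": -0.17, "ty": -1, "tz": 0, "rx": 0, "ry": 0, "rz": 0, "jaw": -1}, {"tx": -0.17, "ty": -1, "tz": 0, "rx": 0, "ry": 0, "rz": 0, "jaw": -1}, {"tx": -0.17, "ty": -1, "tz": 0, "rx": 0, "ry": 0, "rz": 0, "jaw": -1}, {"tx": -0.17, "ty": -1, "tz": 0, "rx": 0, "ry": 0, "rz": 0, "jaw": -1}, {"tx": -0.17, "ty": -1, "tz": 0, "rx": 0, "ry": 0, "rz": 0, "jaw": -1}, {"tx": -0.17, "ty": -1, "tz": 0, "rx": 0, "ry": 0, "rz": 0, "jaw": -1}, {"tx": -0.17, "ty": -1, "tz": 0, "rx": 0, "ry": 0, "rz": 0, "jaw": -1}]'

```text
clock: 14.45
tool_pos: [408.7, -82.8, 150.1]
tcp_rot: [2.072, 2.361, 0.0]
wrist_force: [1.3, 0.6, 0.4]
grip_width: 0.998
grasp_force: 0.0
```

```bash
python3 - <<'E'
from h import *
print(robot.get_state()['tool_pos'])
for n in('scene','top'):
    a,da=grab(n,n+'6.png'); print(n,'stack',cen(n,da,(463,239),36,42,60),'foot-plate',cen(n,da,(463,239),70,30,60),'d2',cen(n,da,(408,-181),36,12,26),cen(n,da,(504,-299),36,12,26))
E
```

```text
[408.70482395 -82.79734687 150.08318479]
scene stack [459.2 241.   47.8 457.8 238.6  34.2  84. ] foot-plate [464.  246.6  38.2 466.6 250.2  66.5 447. ] d2 [ 407.5 -182.    17.2  408.9 -181.    32.    93. ] [ 502.9 -297.4   18.1  504.  -296.4   26.7   95. ]
top stack [461.8 238.5  48.6 462.3 240.8  34.6 101. ] foot-plate [464.5 239.3  37.8 465.1 239.2  63.  670. ] d2 [ 410.8 -183.2   17.5  412.8 -187.4   29.2   84. ] [ 505.5 -298.2   17.9  507.2 -294.5   29.4   75. ]
```

Request:
step_arm --commands '[{"tx": 0, "ty": -0.9, "tz": -0.5, "rx": 0, "ry": 0, "rz": 0, "jaw": -1}, {"tx": 0, "ty": -0.9, "tz": -0.5, "rx": 0, "ry": 0, "rz": 0, "jaw": -1}, {"tx": 0, "ty": -0.67, "tz": -0.5, "rx": 0, "ry": 0, "rz": 0, "jaw": -1}, {"tx": 0, "ty": 0, "tz": -0.9, "rx": 0, "ry": 0, "rz": 0, "jaw": -1}, {"tx": 0, "ty": 0, "tz": -0.6, "rx": 0, "ry": 0, "rz": 0, "jaw": -1}, {"tx": 0, "ty": 0, "tz": -0.48, "rx": 0, "ry": 0, "rz": 0, "jaw": -1}, {"tx": 0, "ty": 0, "tz": 0, "rx": 0, "ry": 0, "rz": 0, "jaw": -1}, {"tx": 0, "ty": 0, "tz": 0, "rx": 0, "ry": 0, "rz": 0, "jaw": 1}]'

```text
clock: 15.35
tool_pos: [409.5, -179.3, 10.9]
tcp_rot: [-2.071, -2.362, -0.0]
wrist_force: [0.4, -0.1, 0.6]
grip_width: 0.929
grasp_force: 0.0
```

Request:
step_arm --commands '[{"tx": 0, "ty": 0, "tz": 0, "rx": 0, "ry": 0, "rz": 0, "jaw": 1}, {"tx": 0, "ty": 0, "tz": 0, "rx": 0, "ry": 0, "rz": 0, "jaw": 1}, {"tx": 0, "ty": 0, "tz": 0, "rx": 0, "ry": 0, "rz": 0, "jaw": 1}, {"tx": 0, "ty": 0, "tz": 0, "rx": 0, "ry": 0, "rz": 0, "jaw": 1}, {"tx": 0, "ty": 0, "tz": 0, "rx": 0, "ry": 0, "rz": 0, "jaw": 1}, {"tx": 0, "ty": 0, "tz": 0.2, "rx": 0, "ry": 0, "rz": 0, "jaw": 1}, {"tx": 0, "ty": 0, "tz": 0.6, "rx": 0, "ry": 0, "rz": 0, "jaw": 1}, {"tx": 0, "ty": 0, "tz": 0.8, "rx": 0, "ry": 0, "rz": 0, "jaw": 1}]'

```text
clock: 16.15
tool_pos: [407.8, -179.5, 74.8]
tcp_rot: [-2.07, -2.359, 0.002]
wrist_force: [0.5, 0.3, -1.3]
grip_width: 0.554
grasp_force: 30.0
```

Request:
step_arm --commands '[{"tx": 0.1, "ty": 0.4, "tz": 0.7, "rx": 0, "ry": 0, "rz": 0, "jaw": 1}, {"tx": 0.1, "ty": 0.8, "tz": 0.7, "rx": 0, "ry": 0, "rz": 0, "jaw": 1}, {"tx": 0.1, "ty": 0.8, "tz": 0.6, "rx": 0, "ry": 0, "rz": 0, "jaw": 1}, {"tx": 0.1, "ty": 0.8, "tz": 0, "rx": 0, "ry": 0, "rz": 0, "jaw": 1}, {"tx": 0.1, "ty": 0.8, "tz": 0, "rx": 0, "ry": 0, "rz": 0, "jaw": 1}, {"tx": 0.1, "ty": 0.8, "tz": 0, "rx": 0, "ry": 0, "rz": 0, "jaw": 1}, {"tx": 0.1, "ty": 0.8, "tz": 0, "rx": 0, "ry": 0, "rz": 0, "jaw": 1}, {"tx": 0.1, "ty": 0.8, "tz": 0, "rx": 0, "ry": 0, "rz": 0, "jaw": 1}]'

```text
clock: 16.95
tool_pos: [440.7, 61.0, 155.0]
tcp_rot: [-2.072, -2.361, 0.001]
wrist_force: [0.1, -0.8, -1.8]
grip_width: 0.558
grasp_force: 30.0
```

Request:
step_arm --commands '[{"tx": 0.1, "ty": 0.8, "tz": 0, "rx": 0, "ry": 0, "rz": 0, "jaw": 1}, {"tx": 0.1, "ty": 0.8, "tz": 0, "rx": 0, "ry": 0, "rz": 0, "jaw": 1}, {"tx": 0.1, "ty": 0.8, "tz": 0, "rx": 0, "ry": 0, "rz": 0, "jaw": 1}, {"tx": 0.1, "ty": 0.8, "tz": 0, "rx": 0, "ry": 0, "rz": 0, "jaw": 1}, {"tx": 0.1, "ty": 0.8, "tz": 0, "rx": 0, "ry": 0, "rz": 0, "jaw": 1}, {"tx": 0.1, "ty": 0.5, "tz": 0, "rx": 0, "ry": 0, "rz": 0, "jaw": 1}, {"tx": 0, "ty": 0, "tz": 0, "rx": 0, "ry": 0, "rz": 0, "jaw": 1}, {"tx": 0, "ty": 0, "tz": 0, "rx": 0, "ry": 0, "rz": 0, "jaw": 1}]'

```text
clock: 17.75
tool_pos: [464.7, 239.3, 154.6]
tcp_rot: [2.072, 2.362, -0.002]
wrist_force: [-0.7, 0.6, -0.4]
grip_width: 0.552
grasp_force: 30.0
```

Request:
step_arm --commands '[{"tx": 0, "ty": 0.03, "tz": -0.8, "rx": 0, "ry": 0, "rz": 0, "jaw": 1}, {"tx": 0, "ty": 0, "tz": -0.8, "rx": 0, "ry": 0, "rz": 0, "jaw": 1}, {"tx": 0, "ty": 0, "tz": -0.4, "rx": 0, "ry": 0, "rz": 0, "jaw": 1}, {"tx": 0, "ty": 0, "tz": -0.2, "rx": 0, "ry": 0, "rz": 0, "jaw": 1}, {"tx": 0, "ty": 0, "tz": -0.08, "rx": 0, "ry": 0, "rz": 0, "jaw": 1}, {"tx": 0, "ty": 0, "tz": -0.04, "rx": 0, "ry": 0, "rz": 0, "jaw": 1}, {"tx": 0, "ty": 0, "tz": 0, "rx": 0, "ry": 0, "rz": 0, "jaw": 1}, {"tx": 0, "ty": 0, "tz": 0, "rx": 0, "ry": 0, "rz": 0, "jaw": 1}]'

```text
clock: 18.55
tool_pos: [465.7, 241.3, 62.7]
tcp_rot: [2.072, 2.36, 0.002]
wrist_force: [0.3, -0.4, -1.1]
grip_width: 0.558
grasp_force: 30.0
```

Request:
step_arm --commands '[{"tx": 0, "ty": 0, "tz": 0, "rx": 0, "ry": 0, "rz": 0, "jaw": -1}, {"tx": 0, "ty": 0, "tz": 0, "rx": 0, "ry": 0, "rz": 0, "jaw": -1}, {"tx": 0, "ty": 0, "tz": 0, "rx": 0, "ry": 0, "rz": 0, "jaw": -1}, {"tx": 0, "ty": 0, "tz": 0, "rx": 0, "ry": 0, "rz": 0, "jaw": -1}, {"tx": 0, "ty": 0, "tz": 0.4, "rx": 0, "ry": 0, "rz": 0, "jaw": -1}, {"tx": 0, "ty": 0, "tz": 0.8, "rx": 0, "ry": 0, "rz": 0, "jaw": -1}, {"tx": 0, "ty": 0, "tz": 0.8, "rx": 0, "ry": 0, "rz": 0, "jaw": -1}, {"tx": 0, "ty": 0, "tz": 0.5, "rx": 0, "ry": 0, "rz": 0, "jaw": -1}]'

```text
clock: 19.35
tool_pos: [465.7, 241.7, 164.0]
tcp_rot: [2.072, 2.361, 0.003]
wrist_force: [-0.3, 0.7, 0.7]
grip_width: 0.998
grasp_force: 0.0
```

Request:
step_arm --commands '[{"tx": 0.07, "ty": -0.9, "tz": 0, "rx": 0, "ry": 0, "rz": 0, "jaw": -1}, {"tx": 0.07, "ty": -0.9, "tz": 0, "rx": 0, "ry": 0, "rz": 0, "jaw": -1}, {"tx": 0.07, "ty": -0.9, "tz": 0, "rx": 0, "ry": 0, "rz": 0, "jaw": -1}, {"tx": 0.07, "ty": -0.9, "tz": 0, "rx": 0, "ry": 0, "rz": 0, "jaw": -1}, {"tx": 0.07, "ty": -0.9, "tz": 0, "rx": 0, "ry": 0, "rz": 0, "jaw": -1}, {"tx": 0.07, "ty": -0.9, "tz": 0, "rx": 0, "ry": 0, "rz": 0, "jaw": -1}, {"tx": 0.07, "ty": -0.9, "tz": 0, "rx": 0, "ry": 0, "rz": 0, "jaw": -1}, {"tx": 0.07, "ty": -0.9, "tz": 0, "rx": 0, "ry": 0, "rz": 0, "jaw": -1}]'

```text
clock: 20.15
tool_pos: [487.5, -48.3, 162.0]
tcp_rot: [2.072, 2.361, 0.0]
wrist_force: [0.1, 0.2, -0.1]
grip_width: 0.999
grasp_force: 0.0
```

```bash
python3 - <<'E'
from h import *
print(robot.get_state()['tool_pos'])
for n in('scene','top'):
    a,da=grab(n,n+'7.png'); print(n,'stack',cen(n,da,(463,239),36,60,80),cen(n,da,(463,239),62,40,80),'d3',cen(n,da,(504,-299),36,12,26))
E
```

```text
[487.49497403 -48.28261836 162.04960965]
scene stack [467.3 248.7  65.6 467.2 246.3  35.2 137. ] [452.8 232.9  58.3 449.4 228.1  58.6 469. ] d3 [ 502.6 -298.    16.9  502.6 -296.6   28.2   97. ]
top stack [468.3 248.1  66.1 468.2 247.3  35.7 174. ] [455.3 225.7  56.7 455.8 227.3  61.2 667. ] d3 [ 505.6 -298.3   17.4  508.8 -295.9   29.5   81. ]
```

```bash
python3 - <<'E'
from h import *
a=cv2.imread('pics/scene7.png');b=cv2.imread('pics/top7.png')
A=cv2.resize(a[125:205,175:271],(400,333),interpolation=3);B=cv2.resize(b[140:220,155:251],(400,333),interpolation=3)
cv2.imwrite('pics/c9.png',np.hstack([A,B]))
E
```

```text
(no output)
```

View pics/c9.png

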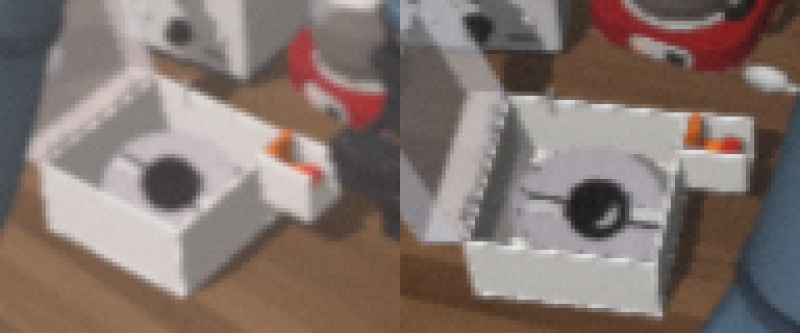

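The slicer lies in the case with its hub at c9-left (172,182). Its level looks uncertain, so I fit its plane.

```bash
cat >> h.py <<'E'
def plane(n,d,xy,r0,r1,z0,z1):
    X=cloud(n,d); R=np.hypot(X[...,0]-xy[0],X[...,1]-xy[1]); m=(R>r0)&(R<r1)&(X[...,2]>z0)&(X[...,2]<z1); p=X[m]
    A=np.c_[p[:,:2]-xy,np.ones(len(p))]
    for _ in range(4):
        k=np.linalg.lstsq(A,p[:,2],rcond=None)[0]; e=abs(A@k-p[:,2]); g=e<max(3,1.5*np.median(e)); A,p=A[g],p[g]
    return np.round(k,3),len(p)
E
python3 - <<'E'
from h import *
for n in('scene','top'):
    a,da=grab(n); print(n,plane(n,da,(465,240),30,56,35,75),plane(n,da,(503,-298),30,56,-5,15)); X=cloud(n,da)
    for dx in(-45,0,45):
        print([ (lambda m: round(float(np.median(X[...,2][m])),1) if m.sum() else None)((abs(X[...,0]-465-dx)<7)&(abs(X[...,1]-240-dy)<7)&(X[...,2]>20)) for dy in(-45,-22,0,22,45)])
E
```

```text
scene (array([ 0.174,  0.203, 59.468]), 134) (array([-0.000e+00,  5.000e-03,  5.146e+00]), 312)
[41.1, 52.7, 50.1, 55.0, 57.8]
[50.0, 61.8, 63.1, 63.8, None]
[None, 65.1, 62.2, None, None]
top (array([ 0.144,  0.152, 58.767]), 155) (array([ 0.008, -0.008,  4.878]), 298)
[42.6, 49.3, 52.5, 53.7, 37.4]
[52.3, 63.7, 63.5, 64.0, 38.4]
[55.5, 59.8, None, None, 33.4]
```

```bash
python3 - <<'E'
from h import *
c,s=np.cos(YAW),np.sin(YAW)
for n in('top','scene'):
    X=cloud(n,grab(n)[1]).reshape(-1,3); q=X[:,:2]-C; x=q[:,0]*c+q[:,1]*s; y=-q[:,0]*s+q[:,1]*c
    print(n,'rows x from +90 down, cols y from +90 to -90')
    for x0 in range(90,-91,-10):
        print('%4d'%x0,' '.join('%3d'%np.median(X[m,2]) if (m:=(abs(x-x0)<6)&(abs(y-y0)<6)).any() else '  .' for y0 in range(90,-91,-10)))
E
```

```text
top rows x from +90 down, cols y from +90 to -90
  90   .   .   .   .   .   .   .   .   .   .   .   .   .   .   .   .   .   .   .
  80 100  82  40  39  39  43  42  51  54  55  53  50  48  37  39  38  61  77   .
  70  89  79  41  24  46  54  59  52  50  47  46  52  36  38  27  46  57  76  72
  60  78  74  31   5   .   .  32   .   .   .   .   .   .   .   3   6   .  63  89
  50  76  79  43   5   .  33  37  41   .   .   .   .   .   .   .   3   .   2  67
  40  78  76  31   .  35  35   .   .  68  65  65  62  59  58  55   .   .  15  86
  30  76  75  34  31  35  35   .  67  66  64  64  62  63  56  55  52   .  59  64
  20  77  44  33  35  39   .  69  67  62  58  60  59  57  52  54  50  50  43  60
  10  76  78  34  35  37  63  68  67  61  58  48  59  59  52  52  49  49  41   0
   0  78  74  39  36  36  64  64  64  60  63  68  61  60  54  48  50  47  29   0
 -10  78  60  25   8  40  62  63  63  60  68  52  45  48  63  47  47  44  36   2
 -20  77  75  25   7  37  61  60  60  58  67  46  40  40  52  44  41  41  40   2
 -30  76  61  43   6  37  56  61  55  55  65  66   .  47  48  41  38  37  29   
[... 1377 characters left out ...]
  62  58  61  65  51  51  62  49  50   .  37  34   0
 -20  78  44  53   .  64  64  61  59  64  50  50  51  52  49  46   .  39  31   1
 -30  77  55  54   .  58  60  59  59  58  63  54   .  49  48  51   .  40  21   2
 -40  81  58  52   .  58  58  55  55  52  53  56  54  53  45  46   .  34  33   0
 -50  79  68  59   .   .  52  56  51  51  49  50  54  46  45  44   .  38  25   1
 -60  77  73   .   .   .  52  53  52  52   .   .  51   .  50   .   .  35  34   0
 -70  73  74  37  17  38  56  56   6  72   .   .  72  72  -1   .   .  36  32   0
 -80  78  37  38  38  39  39  42  36  38  40  37  41  38  37  34  40  40  32   1
 -90   1   0   3   2   2   3   2   2   2   2   2   3   7   3   1   2   5   0   1
```

Disc 1 was knocked toward +x+y in the case (the plate shows at about 35 mm there). The slicer, now at about case (-12,-13), tilts over disc 1's hub. I'll take the slicer back out along its tilted axis, then re-centre disc 1.

```bash
cat >> h.py <<'E'
def tilted(n,d,xy,r1=56,z0=35,z1=72):
    xy=np.array(xy,float)
    for _ in range(4):
        k,N=plane(n,d,xy,29,r1,z0,z1); X=cloud(n,d).reshape(-1,3); q=X[:,:2]-xy
        res=X[:,2]-(k[0]*q[:,0]+k[1]*q[:,1]+k[2]); h=(np.hypot(*q.T)<36)&(res>8)&(res<22)
        p=X[h]; (cx,cy),r=cv2.minEnclosingCircle(p[:,:2].astype(np.float32)); xy=np.array([(p[:,0].mean()+cx)/2,(p[:,1].mean()+cy)/2])
    return k,N,np.round([*p.mean(0),cx,cy,r,len(p)],1)
E
python3 - <<'E'
from h import *
for n in('top','scene'):
    d=grab(n)[1]; print(n,tilted(n,d,(453,222)))
print(cen('top',d,(503,-298),36,12,26))
E
```

```text
top (array([ 0.184,  0.234, 52.298]), 264, array([447.7, 217.5,  65.2, 453.7, 219.3,  33.2,  73. ]))
scene (array([ 0.184,  0.228, 51.623]), 134, array([441.7, 219.6,  63.5, 442.7, 220.2,  25.2,  65. ]))
[ 554.8 -285.4   22.1  547.1 -287.7   34.6  141. ]
```

Request:
step_arm --commands '[{"tx": -0.15, "ty": 0.8, "tz": 0, "rx": 0.235, "ry": -0.187, "rz": 0, "jaw": -0.45}, {"tx": -0.15, "ty": 0.8, "tz": 0, "rx": 0.235, "ry": -0.187, "rz": 0, "jaw": -0.45}, {"tx": -0.15, "ty": 0.8, "tz": 0, "rx": 0.235, "ry": -0.187, "rz": 0, "jaw": -0.45}, {"tx": -0.15, "ty": 0.8, "tz": 0, "rx": 0.235, "ry": -0.187, "rz": 0, "jaw": -0.45}, {"tx": -0.15, "ty": 0.8, "tz": 0, "rx": 0.235, "ry": -0.187, "rz": 0, "jaw": -0.45}, {"tx": -0.15, "ty": 0.8, "tz": 0, "rx": 0.235, "ry": -0.187, "rz": 0, "jaw": -0.45}, {"tx": -0.15, "ty": 0.8, "tz": 0, "rx": 0.235, "ry": -0.187, "rz": 0, "jaw": -0.45}, {"tx": -0.15, "ty": 0.8, "tz": 0, "rx": 0.235, "ry": -0.187, "rz": 0, "jaw": -0.45}]'

```text
clock: 21.35
tool_pos: [438.7, 211.4, 162.1]
tcp_rot: [-2.039, -2.328, -0.451]
wrist_force: [1.0, -0.1, -0.3]
grip_width: 0.723
grasp_force: 0.0
```

```bash
python3 - <<'E'
from h import *
from scipy.spatial.transform import Rotation as R
s=robot.get_state(); M=R.from_rotvec(s['tcp_rot']).as_matrix(); print(s['tool_pos'],M.round(3))
n=-M[:,2]; hub=np.array([449,219,64.]); T=hub-7.4*n; print('target',T,'stand',T+50*n)
E
```

```text
[438.66471793 211.43268817 162.127161  ] [[-0.15   0.973  0.177]
 [ 0.968  0.108  0.224]
 [ 0.199  0.205 -0.958]]
target [450.31302184 220.6606084   56.90927695] stand [441.44125266 209.44028138 104.81956784]
```

Request:
step_arm --commands '[{"tx": 0.07, "ty": -0.05, "tz": -0.7, "rx": 0, "ry": 0, "rz": 0, "jaw": -0.45}, {"tx": 0, "ty": 0, "tz": -0.72, "rx": 0, "ry": 0, "rz": 0, "jaw": -0.45}, {"tx": 0.055, "ty": 0.07, "tz": -0.3, "rx": 0, "ry": 0, "rz": 0, "jaw": -0.45}, {"tx": 0.055, "ty": 0.07, "tz": -0.3, "rx": 0, "ry": 0, "rz": 0, "jaw": -0.45}, {"tx": 0.055, "ty": 0.07, "tz": -0.3, "rx": 0, "ry": 0, "rz": 0, "jaw": -0.45}, {"tx": 0.03, "ty": 0.035, "tz": -0.15, "rx": 0, "ry": 0, "rz": 0, "jaw": -0.45}, {"tx": 0.03, "ty": 0.035, "tz": -0.15, "rx": 0, "ry": 0, "rz": 0, "jaw": -0.45}, {"tx": 0, "ty": 0, "tz": 0, "rx": 0, "ry": 0, "rz": 0, "jaw": -0.45}]'

```text
clock: 22.15
tool_pos: [450.6, 219.4, 56.6]
tcp_rot: [-2.039, -2.328, -0.448]
wrist_force: [-0.6, 0.4, 0.4]
grip_width: 0.723
grasp_force: 0.0
```

No contact. I close on the hub.

Request:
step_arm --commands '[{"tx": 0, "ty": 0, "tz": 0, "rx": 0, "ry": 0, "rz": 0, "jaw": 1}, {"tx": 0, "ty": 0, "tz": 0, "rx": 0, "ry": 0, "rz": 0, "jaw": 1}, {"tx": 0, "ty": 0, "tz": 0, "rx": 0, "ry": 0, "rz": 0, "jaw": 1}, {"tx": 0, "ty": 0, "tz": 0, "rx": 0, "ry": 0, "rz": 0, "jaw": 1}, {"tx": 0, "ty": 0, "tz": 0, "rx": 0, "ry": 0, "rz": 0, "jaw": 1}, {"tx": 0, "ty": 0, "tz": 0.2, "rx": 0, "ry": 0, "rz": 0, "jaw": 1}, {"tx": 0, "ty": 0, "tz": 0.4, "rx": 0, "ry": 0, "rz": 0, "jaw": 1}, {"tx": 0, "ty": 0, "tz": 0.6, "rx": 0, "ry": 0, "rz": 0, "jaw": 1}]'

```text
clock: 22.95
tool_pos: [450.5, 218.0, 104.8]
tcp_rot: [-2.041, -2.327, -0.445]
wrist_force: [0.8, -0.7, -0.4]
grip_width: 0.554
grasp_force: 30.0
```

Request:
step_arm --commands '[{"tx": 0, "ty": 0, "tz": 0.8, "rx": -0.235, "ry": 0.187, "rz": 0, "jaw": 1}, {"tx": 0, "ty": 0, "tz": 0.7, "rx": -0.235, "ry": 0.187, "rz": 0, "jaw": 1}, {"tx": 0, "ty": -0.7, "tz": 0, "rx": -0.235, "ry": 0.187, "rz": 0, "jaw": 1}, {"tx": 0, "ty": -0.9, "tz": 0, "rx": -0.235, "ry": 0.187, "rz": 0, "jaw": 1}, {"tx": 0, "ty": -0.9, "tz": 0, "rx": -0.235, "ry": 0.187, "rz": 0, "jaw": 1}, {"tx": 0, "ty": -0.9, "tz": 0, "rx": -0.235, "ry": 0.187, "rz": 0, "jaw": 1}, {"tx": 0, "ty": -0.9, "tz": 0, "rx": -0.235, "ry": 0.187, "rz": 0, "jaw": 1}, {"tx": 0, "ty": -0.9, "tz": 0, "rx": -0.235, "ry": 0.187, "rz": 0, "jaw": 1}]'

```text
clock: 23.75
tool_pos: [451.1, 8.7, 165.2]
tcp_rot: [-2.073, -2.361, 0.002]
wrist_force: [0.8, 0.2, -1.1]
grip_width: 0.554
grasp_force: 30.0
```

```bash
python3 - <<'E'
from h import *
print(robot.get_state()['tool_pos'],robot.get_state()['tcp_rot'])
for n in('scene','top'):
    a,da=grab(n,n+'8.png'); print(n,cen(n,da,(470,245),40,42,62),plane(n,da,(475,250),30,50,25,50),'d3',cen(n,da,(503,-298),36,12,26)); T=robot.get_state()['tool_pos']; print(plane(n,da,T[:2],30,58,T[2]-20,T[2]+5))
a=cv2.imread('pics/scene8.png');b=cv2.imread('pics/top8.png')
A=cv2.resize(a[110:230,175:305],(400,370),interpolation=3);B=cv2.resize(b[130:250,155:285],(400,370),interpolation=3)
cv2.imwrite('pics/c10.png',np.hstack([A,B]))
E
```

```text
[451.14300287   8.71902791 165.19688741] [-2.07259065e+00 -2.36089353e+00  2.23158904e-03]
scene [460.8 241.   49.  461.5 245.2  35.4  82. ] (array([-1.3000e-02, -1.5000e-02,  3.7734e+01]), 140) d3 [ 503.1 -297.7   17.5  504.8 -298.8   26.1   95. ]
(array([-1.30000e-02, -4.00000e-03,  1.59378e+02]), 227)
top [461.4 238.1  48.6 459.5 238.9  37.3  92. ] (array([-1.200e-02, -3.400e-02,  3.729e+01]), 196) d3 [ 506.2 -299.    17.4  508.2 -296.3   28.7   80. ]
(array([ 1.0000e-03, -2.7000e-02,  1.6019e+02]), 51)
```

View pics/c10.png

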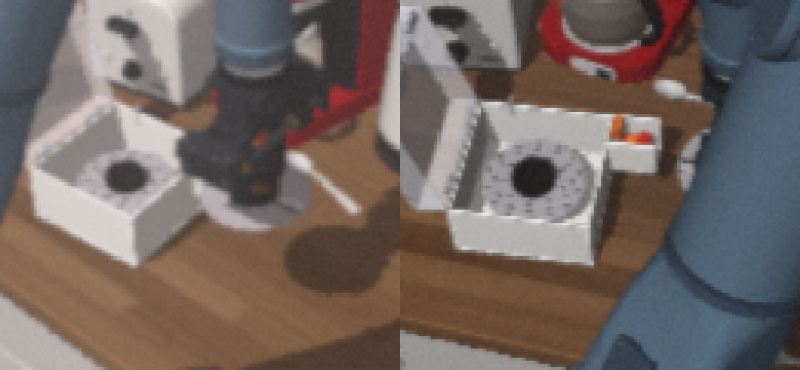

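The held slicer is level. Disc 1 is still flat and centred at c10-right (533,177), so it was the slicer that got knocked. I put it back.

Request:
step_arm --commands '[{"tx": 0.05, "ty": 0.8, "tz": 0, "rx": 0, "ry": 0, "rz": 0, "jaw": 1}, {"tx": 0.05, "ty": 0.8, "tz": 0, "rx": 0, "ry": 0, "rz": 0, "jaw": 1}, {"tx": 0.05, "ty": 0.8, "tz": 0, "rx": 0, "ry": 0, "rz": 0, "jaw": 1}, {"tx": 0.05, "ty": 0.8, "tz": 0, "rx": 0, "ry": 0, "rz": 0, "jaw": 1}, {"tx": 0.05, "ty": 0.8, "tz": 0, "rx": 0, "ry": 0, "rz": 0, "jaw": 1}, {"tx": 0.05, "ty": 0.8, "tz": 0, "rx": 0, "ry": 0, "rz": 0, "jaw": 1}, {"tx": 0.04, "ty": 0.8, "tz": 0, "rx": 0, "ry": 0, "rz": 0, "jaw": 1}, {"tx": 0, "ty": 0.2, "tz": 0, "rx": 0, "ry": 0, "rz": 0, "jaw": 1}]'

```text
clock: 24.65
tool_pos: [464.0, 247.2, 165.6]
tcp_rot: [-2.065, -2.365, -0.005]
wrist_force: [-0.7, 0.1, -0.7]
grip_width: 0.56
grasp_force: 30.0
```

Request:
step_arm --commands '[{"tx": 0, "ty": 0, "tz": -0.8, "rx": 0, "ry": 0, "rz": 0, "jaw": 1}, {"tx": 0, "ty": 0, "tz": -0.8, "rx": 0, "ry": 0, "rz": 0, "jaw": 1}, {"tx": 0, "ty": 0, "tz": -0.6, "rx": 0, "ry": 0, "rz": 0, "jaw": 1}, {"tx": 0, "ty": 0, "tz": -0.2, "rx": 0, "ry": 0, "rz": 0, "jaw": 1}, {"tx": 0, "ty": 0, "tz": -0.1, "rx": 0, "ry": 0, "rz": 0, "jaw": 1}, {"tx": 0, "ty": 0, "tz": -0.05, "rx": 0, "ry": 0, "rz": 0, "jaw": 1}, {"tx": 0, "ty": 0, "tz": 0, "rx": 0, "ry": 0, "rz": 0, "jaw": 1}, {"tx": 0, "ty": 0, "tz": 0, "rx": 0, "ry": 0, "rz": 0, "jaw": 1}]'

```text
clock: 25.45
tool_pos: [465.6, 242.6, 64.0]
tcp_rot: [2.072, 2.36, 0.002]
wrist_force: [-0.1, 0.2, -1.3]
grip_width: 0.554
grasp_force: 30.0
```

Request:
step_arm --commands '[{"tx": -0.02, "ty": -0.05, "tz": -0.03, "rx": 0, "ry": 0, "rz": 0, "jaw": 1}, {"tx": 0, "ty": 0, "tz": -0.03, "rx": 0, "ry": 0, "rz": 0, "jaw": 1}, {"tx": 0, "ty": 0, "tz": 0, "rx": 0, "ry": 0, "rz": 0, "jaw": 1}, {"tx": 0, "ty": 0, "tz": 0, "rx": 0, "ry": 0, "rz": 0, "jaw": -1}, {"tx": 0, "ty": 0, "tz": 0, "rx": 0, "ry": 0, "rz": 0, "jaw": -1}, {"tx": 0, "ty": 0, "tz": 0, "rx": 0, "ry": 0, "rz": 0, "jaw": -1}, {"tx": 0, "ty": 0, "tz": 0, "rx": 0, "ry": 0, "rz": 0, "jaw": -1}, {"tx": 0, "ty": 0, "tz": 0.3, "rx": 0, "ry": 0, "rz": 0, "jaw": -1}]'

```text
clock: 26.25
tool_pos: [463.3, 239.9, 72.1]
tcp_rot: [-2.071, -2.361, 0.004]
wrist_force: [-0.8, 0.2, 0.8]
grip_width: 0.984
grasp_force: 0.0
```

Request:
step_arm --commands '[{"tx": 0, "ty": 0, "tz": 0.8, "rx": 0, "ry": 0, "rz": 0, "jaw": -1}, {"tx": 0, "ty": 0, "tz": 1, "rx": 0, "ry": 0, "rz": 0, "jaw": -1}, {"tx": 0, "ty": 0, "tz": 0.5, "rx": 0, "ry": 0, "rz": 0, "jaw": -1}, {"tx": 0.1, "ty": -1, "tz": 0, "rx": 0, "ry": 0, "rz": 0, "jaw": -1}, {"tx": 0.1, "ty": -1, "tz": 0, "rx": 0, "ry": 0, "rz": 0, "jaw": -1}, {"tx": 0.1, "ty": -1, "tz": 0, "rx": 0, "ry": 0, "rz": 0, "jaw": -1}, {"tx": 0.1, "ty": -1, "tz": 0, "rx": 0, "ry": 0, "rz": 0, "jaw": -1}, {"tx": 0.1, "ty": -1, "tz": 0, "rx": 0, "ry": 0, "rz": 0, "jaw": -1}]'

```text
clock: 27.05
tool_pos: [484.3, 38.9, 165.7]
tcp_rot: [2.071, 2.361, 0.001]
wrist_force: [0.6, -0.1, -0.2]
grip_width: 0.997
grasp_force: 0.0
```

Request:
step_arm --commands '[{"tx": 0.1, "ty": -1, "tz": 0, "rx": 0, "ry": 0, "rz": 0, "jaw": -1}, {"tx": 0.1, "ty": -1, "tz": 0, "rx": 0, "ry": 0, "rz": 0, "jaw": -1}, {"tx": 0.1, "ty": -1, "tz": 0, "rx": 0, "ry": 0, "rz": 0, "jaw": -1}, {"tx": 0.1, "ty": -1, "tz": 0, "rx": 0, "ry": 0, "rz": 0, "jaw": -1}, {"tx": 0.1, "ty": -1, "tz": 0, "rx": 0, "ry": 0, "rz": 0, "jaw": -1}, {"tx": 0, "ty": -1, "tz": 0, "rx": 0, "ry": 0, "rz": 0, "jaw": -1}, {"tx": 0, "ty": -1, "tz": 0, "rx": 0, "ry": 0, "rz": 0, "jaw": -1}, {"tx": 0, "ty": 0, "tz": 0, "rx": 0, "ry": 0, "rz": 0, "jaw": -1}]'

```text
clock: 27.85
tool_pos: [503.1, -246.6, 165.0]
tcp_rot: [2.082, 2.351, -0.004]
wrist_force: [-0.4, 0.4, -0.3]
grip_width: 1.003
grasp_force: 0.0
```

```bash
python3 - <<'E'
from h import *
print(robot.get_state()['tool_pos'])
for n in('scene','top'):
    a,da=grab(n,n+'9.png'); print(n,'stack',cen(n,da,(463,239),36,60,80),plane(n,da,(465,240),30,56,35,75),'d3',cen(n,da,(503,-298),36,12,26),'sp',cen(n,da,(428,-385),35,85,106))
E
```

```text
[ 503.13959759 -246.55377982  165.00416592]
scene stack [460.8 241.1  66.3 462.9 239.2  31.4  83. ] (array([1.000e-02, 2.200e-02, 5.531e+01]), 196) d3 [ 502.9 -297.5   17.7  505.4 -296.8   29.1   98. ] sp [ 424.2 -386.5   97.5  427.7 -385.4   22.9  116. ]
top stack [461.4 238.5  66.9 458.3 239.8  31.8  94. ] (array([1.6000e-02, 1.4000e-02, 5.5292e+01]), 283) d3 [ 506.3 -299.5   17.5  510.5 -300.5   31.5   84. ] sp [ 425.6 -386.9   96.8  427.4 -388.4   23.3  107. ]
```

Request:
step_arm --commands '[{"tx": 0.06, "ty": -0.7, "tz": -0.4, "rx": 0, "ry": 0, "rz": 0, "jaw": -1}, {"tx": 0, "ty": -0.6, "tz": -0.7, "rx": 0, "ry": 0, "rz": 0, "jaw": -1}, {"tx": 0, "ty": 0, "tz": -0.9, "rx": 0, "ry": 0, "rz": 0, "jaw": -1}, {"tx": 0, "ty": 0, "tz": -0.9, "rx": 0, "ry": 0, "rz": 0, "jaw": -1}, {"tx": 0, "ty": 0, "tz": -0.6, "rx": 0, "ry": 0, "rz": 0, "jaw": -1}, {"tx": 0, "ty": 0, "tz": -0.36, "rx": 0, "ry": 0, "rz": 0, "jaw": -1}, {"tx": 0, "ty": 0, "tz": 0, "rx": 0, "ry": 0, "rz": 0, "jaw": -1}, {"tx": 0, "ty": 0, "tz": 0, "rx": 0, "ry": 0, "rz": 0, "jaw": 1}]'

```text
clock: 28.75
tool_pos: [507.6, -291.0, 11.4]
tcp_rot: [2.07, 2.362, 0.001]
wrist_force: [0.4, -0.1, 0.7]
grip_width: 0.934
grasp_force: 0.0
```

Request:
step_arm --commands '[{"tx": 0, "ty": 0, "tz": 0, "rx": 0, "ry": 0, "rz": 0, "jaw": 1}, {"tx": 0, "ty": 0, "tz": 0, "rx": 0, "ry": 0, "rz": 0, "jaw": 1}, {"tx": 0, "ty": 0, "tz": 0, "rx": 0, "ry": 0, "rz": 0, "jaw": 1}, {"tx": 0, "ty": 0, "tz": 0, "rx": 0, "ry": 0, "rz": 0, "jaw": 1}, {"tx": 0, "ty": 0, "tz": 0, "rx": 0, "ry": 0, "rz": 0, "jaw": 1}, {"tx": 0, "ty": 0, "tz": 0.2, "rx": 0, "ry": 0, "rz": 0, "jaw": 1}, {"tx": 0, "ty": 0, "tz": 0.6, "rx": 0, "ry": 0, "rz": 0, "jaw": 1}, {"tx": 0, "ty": 0, "tz": 0.8, "rx": 0, "ry": 0, "rz": 0, "jaw": 1}]'

```text
clock: 29.55
tool_pos: [505.3, -291.0, 74.0]
tcp_rot: [-2.07, -2.359, 0.001]
wrist_force: [0.6, 1.0, -1.4]
grip_width: 0.549
grasp_force: 29.8
```

Request:
step_arm --commands '[{"tx": 0, "ty": 0.4, "tz": 0.8, "rx": 0, "ry": 0, "rz": 0, "jaw": 1}, {"tx": -0.07, "ty": 0.85, "tz": 0.9, "rx": 0, "ry": 0, "rz": 0, "jaw": 1}, {"tx": -0.07, "ty": 0.9, "tz": 0.6, "rx": 0, "ry": 0, "rz": 0, "jaw": 1}, {"tx": -0.07, "ty": 0.9, "tz": 0, "rx": 0, "ry": 0, "rz": 0, "jaw": 1}, {"tx": -0.07, "ty": 0.9, "tz": 0, "rx": 0, "ry": 0, "rz": 0, "jaw": 1}, {"tx": -0.07, "ty": 0.9, "tz": 0, "rx": 0, "ry": 0, "rz": 0, "jaw": 1}, {"tx": -0.07, "ty": 0.9, "tz": 0, "rx": 0, "ry": 0, "rz": 0, "jaw": 1}, {"tx": -0.07, "ty": 0.9, "tz": 0, "rx": 0, "ry": 0, "rz": 0, "jaw": 1}]'

```text
clock: 30.35
tool_pos: [486.4, -24.3, 166.7]
tcp_rot: [2.072, 2.361, -0.0]
wrist_force: [1.0, 0.4, -0.9]
grip_width: 0.541
grasp_force: 29.8
```

```bash
python3 - <<'E'
from h import *
s=robot.get_state(); T=s['tool_pos']; print(T)
for n in('scene','top'):
    d=grab(n)[1]; X=cloud(n,d); m=(abs(X[...,2]-(T[2]-6))<4)&(np.hypot(X[...,0]-T[0],X[...,1]-T[1])<75)
    p=X[m]; h=cv2.convexHull(p[:,:2].astype(np.float32)); print(n,cv2.minEnclosingCircle(p[:,:2].astype(np.float32)),plane(n,d,T[:2],30,58,T[2]-20,T[2]+3),len(p), 'stack',cen(n,d,(463,239),36,60,80))
E
```

```text
[486.41388145 -24.27385171 166.67074602]
scene ((484.5111389160156, -31.673599243164062), 62.833377838134766) (array([-7.00000e-03, -1.50000e-02,  1.60934e+02]), 243) 389 stack [459.2 241.7  67.1 457.1 240.3  31.5  75. ]
top ((484.5842590332031, 24.357391357421875), 33.119468688964844) (array([ 3.2000e-02, -3.2000e-02,  1.6381e+02]), 27) 34 stack [462.1 238.8  66.1 461.3 238.2  34.8  95. ]
```

Request:
step_arm --commands '[{"tx": -0.07, "ty": 0.9, "tz": 0, "rx": 0, "ry": 0, "rz": 0, "jaw": 1}, {"tx": -0.07, "ty": 0.9, "tz": 0, "rx": 0, "ry": 0, "rz": 0, "jaw": 1}, {"tx": -0.07, "ty": 0.9, "tz": 0, "rx": 0, "ry": 0, "rz": 0, "jaw": 1}, {"tx": -0.07, "ty": 0.9, "tz": 0, "rx": 0, "ry": 0, "rz": 0, "jaw": 1}, {"tx": -0.07, "ty": 0.9, "tz": 0, "rx": 0, "ry": 0, "rz": 0, "jaw": 1}, {"tx": -0.07, "ty": 0.9, "tz": 0, "rx": 0, "ry": 0, "rz": 0, "jaw": 1}, {"tx": -0.07, "ty": 0.9, "tz": 0, "rx": 0, "ry": 0, "rz": 0, "jaw": 1}, {"tx": -0.04, "ty": 0.4, "tz": 0, "rx": 0, "ry": 0, "rz": 0, "jaw": 1}]'

```text
clock: 31.25
tool_pos: [465.0, 245.8, 166.9]
tcp_rot: [-2.067, -2.364, -0.003]
wrist_force: [-0.2, -0.3, -1.7]
grip_width: 0.546
grasp_force: 29.8
```

Request:
step_arm --commands '[{"tx": 0, "ty": 0, "tz": -0.7, "rx": 0, "ry": 0, "rz": 0, "jaw": 1}, {"tx": 0, "ty": 0, "tz": -0.7, "rx": 0, "ry": 0, "rz": 0, "jaw": 1}, {"tx": 0, "ty": 0, "tz": -0.4, "rx": 0, "ry": 0, "rz": 0, "jaw": 1}, {"tx": 0, "ty": 0, "tz": -0.2, "rx": 0, "ry": 0, "rz": 0, "jaw": 1}, {"tx": 0, "ty": 0, "tz": 0, "rx": 0, "ry": 0, "rz": 0, "jaw": 1}, {"tx": 0, "ty": 0, "tz": 0, "rx": 0, "ry": 0, "rz": 0, "jaw": 1}, {"tx": 0, "ty": 0, "tz": 0, "rx": 0, "ry": 0, "rz": 0, "jaw": 1}, {"tx": 0, "ty": 0, "tz": 0, "rx": 0, "ry": 0, "rz": 0, "jaw": 1}]'

```text
clock: 32.05
tool_pos: [466.4, 242.6, 87.2]
tcp_rot: [2.072, 2.36, 0.002]
wrist_force: [-0.1, 0.3, -1.7]
grip_width: 0.546
grasp_force: 29.8
```

Request:
step_arm --commands '[{"tx": -0.03, "ty": 0.1, "tz": -0.05, "rx": 0, "ry": 0, "rz": 0, "jaw": 1}, {"tx": 0, "ty": 0, "tz": -0.06, "rx": 0, "ry": 0, "rz": 0, "jaw": 1}, {"tx": 0, "ty": 0, "tz": -0.05, "rx": 0, "ry": 0, "rz": 0, "jaw": 1}, {"tx": 0, "ty": 0, "tz": 0, "rx": 0, "ry": 0, "rz": 0, "jaw": 1}, {"tx": 0, "ty": 0, "tz": 0, "rx": 0, "ry": 0, "rz": 0, "jaw": -1}, {"tx": 0, "ty": 0, "tz": 0, "rx": 0, "ry": 0, "rz": 0, "jaw": -1}, {"tx": 0, "ty": 0, "tz": 0, "rx": 0, "ry": 0, "rz": 0, "jaw": -1}, {"tx": 0, "ty": 0, "tz": 0, "rx": 0, "ry": 0, "rz": 0, "jaw": -1}]'

```text
clock: 32.85
tool_pos: [464.7, 246.4, 80.1]
tcp_rot: [2.072, 2.361, 0.0]
wrist_force: [-0.3, -0.0, 0.2]
grip_width: 0.886
grasp_force: 0.0
```

Request:
step_arm --commands '[{"tx": 0, "ty": 0, "tz": 0.4, "rx": 0, "ry": 0, "rz": 0, "jaw": -1}, {"tx": 0, "ty": 0, "tz": 0.9, "rx": 0, "ry": 0, "rz": 0, "jaw": -1}, {"tx": 0, "ty": 0, "tz": 1, "rx": 0, "ry": 0, "rz": 0, "jaw": -1}, {"tx": 0, "ty": -0.9, "tz": 0.4, "rx": 0, "ry": 0, "rz": 0, "jaw": -1}, {"tx": 0, "ty": -1, "tz": 0.2, "rx": 0, "ry": 0, "rz": 0, "jaw": -1}, {"tx": 0, "ty": -1, "tz": 0, "rx": 0, "ry": 0, "rz": 0, "jaw": -1}, {"tx": 0, "ty": -1, "tz": 0, "rx": 0, "ry": 0, "rz": 0, "jaw": -1}, {"tx": 0, "ty": -1, "tz": 0, "rx": 0, "ry": 0, "rz": 0, "jaw": -1}]'

```text
clock: 33.65
tool_pos: [464.6, 49.0, 197.2]
tcp_rot: [2.071, 2.361, 0.001]
wrist_force: [0.8, 0.8, 0.2]
grip_width: 1.0
grasp_force: 0.0
```

Request:
step_arm --commands '[{"tx": -0.1, "ty": -1, "tz": 0, "rx": 0, "ry": 0, "rz": 0, "jaw": -1}, {"tx": -0.1, "ty": -1, "tz": 0, "rx": 0, "ry": 0, "rz": 0, "jaw": -1}, {"tx": -0.1, "ty": -1, "tz": 0, "rx": 0, "ry": 0, "rz": 0, "jaw": -1}, {"tx": -0.1, "ty": -1, "tz": 0, "rx": 0, "ry": 0, "rz": 0, "jaw": -1}, {"tx": -0.1, "ty": -1, "tz": 0, "rx": 0, "ry": 0, "rz": 0, "jaw": -1}, {"tx": -0.1, "ty": -1, "tz": 0, "rx": 0, "ry": 0, "rz": 0, "jaw": -1}, {"tx": -0.1, "ty": -1, "tz": 0, "rx": 0, "ry": 0, "rz": 0, "jaw": -1}, {"tx": -0.1, "ty": -1, "tz": 0, "rx": 0, "ry": 0, "rz": 0, "jaw": -1}]'

```text
clock: 34.45
tool_pos: [432.4, -271.2, 197.2]
tcp_rot: [2.071, 2.361, 0.0]
wrist_force: [1.1, -0.5, 0.4]
grip_width: 1.002
grasp_force: 0.0
```

```bash
python3 - <<'E'
from h import *
print(robot.get_state()['tool_pos'])
c,s=np.cos(YAW),np.sin(YAW)
for n in('scene','top'):
    a,da=grab(n,n+'10.png'); print(n,'stack',cen(n,da,(463,239),36,78,98),plane(n,da,(465,240),30,56,55,90),'sp',cen(n,da,(428,-385),35,85,106))
    X=cloud(n,da); m=(np.hypot(X[...,0]-426,X[...,1]+387)<40)&(X[...,2]>90)&(X[...,2]<106); print(cv2.minAreaRect(X[m][:,:2].astype(np.float32)))
a=cv2.imread('pics/scene10.png');b=cv2.imread('pics/top10.png')
A=cv2.resize(a[220:290,300:400],(400,280),interpolation=3);B=cv2.resize(b[140:210,155:255],(400,280),interpolation=3)
cv2.imwrite('pics/c11.png',np.hstack([A,B]))
E
```

```text
[ 432.38767072 -271.2288013   197.21615796]
scene stack [459.2 238.8  85.6 461.2 238.   31.1  86. ] (array([1.6000e-02, 1.0000e-02, 7.3594e+01]), 188) sp [ 424.  -386.5   97.4  426.1 -386.8   22.   117. ]
((425.99774169921875, -385.42340087890625), (41.71318435668945, 25.82143211364746), 5.290411949157715)
top stack [461.9 235.5  84.5 461.2 236.4  34.3  98. ] (array([7.0000e-03, 1.1000e-02, 7.2992e+01]), 281) sp [ 426.1 -387.    97.1  426.6 -386.1   23.1  105. ]
((426.7002868652344, -387.0207214355469), (41.03260040283203, 25.461772918701172), 6.677391052246094)
```

View pics/c11.png

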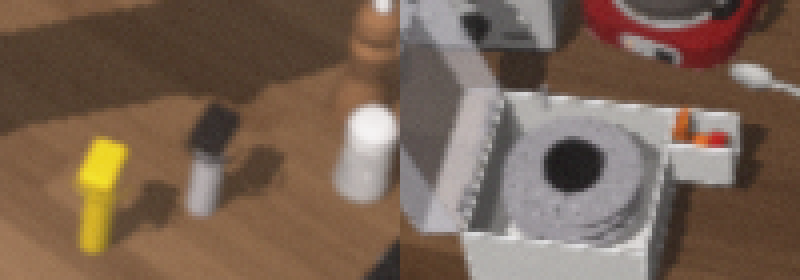

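Three discs are stacked flat, with the bore at c11-right (575,165). The spindle stands at c11-left (207,160), the yellow decoy at (97,195). I fetch the spindle.

Request:
step_arm --commands '[{"tx": -0.05, "ty": -1, "tz": 0, "rx": 0, "ry": 0, "rz": 0, "jaw": -1}, {"tx": -0.05, "ty": -1, "tz": 0, "rx": 0, "ry": 0, "rz": 0, "jaw": -1}, {"tx": 0, "ty": -0.87, "tz": 0, "rx": 0, "ry": 0, "rz": 0, "jaw": -1}, {"tx": 0, "ty": 0, "tz": -0.8, "rx": 0, "ry": 0, "rz": 0, "jaw": -1}, {"tx": 0, "ty": 0, "tz": -0.8, "rx": 0, "ry": 0, "rz": 0, "jaw": -1}, {"tx": 0, "ty": 0, "tz": -0.6, "rx": 0, "ry": 0, "rz": 0, "jaw": -1}, {"tx": 0, "ty": 0, "tz": 0, "rx": 0, "ry": 0, "rz": 0, "jaw": -1}, {"tx": 0, "ty": 0, "tz": 0, "rx": 0, "ry": 0, "rz": 0, "jaw": -1}]'

```text
clock: 35.35
tool_pos: [429.3, -384.0, 109.1]
tcp_rot: [2.071, 2.362, 0.001]
wrist_force: [0.4, -0.3, 0.7]
grip_width: 1.001
grasp_force: 0.0
```

Request:
step_arm --commands '[{"tx": -0.03, "ty": -0.06, "tz": -0.3, "rx": 0, "ry": 0, "rz": 0, "jaw": -1}, {"tx": 0, "ty": 0, "tz": -0.3, "rx": 0, "ry": 0, "rz": 0, "jaw": -1}, {"tx": 0, "ty": 0, "tz": 0, "rx": 0, "ry": 0, "rz": 0, "jaw": -0.1}, {"tx": 0, "ty": 0, "tz": 0, "rx": 0, "ry": 0, "rz": 0, "jaw": -0.1}, {"tx": 0, "ty": 0, "tz": 0, "rx": 0, "ry": 0, "rz": 0, "jaw": -0.1}, {"tx": 0, "ty": 0, "tz": 0, "rx": 0, "ry": 0, "rz": 0, "jaw": 0.02}, {"tx": 0, "ty": 0, "tz": 0, "rx": 0, "ry": 0, "rz": 0, "jaw": 1}, {"tx": 0, "ty": 0, "tz": 0, "rx": 0, "ry": 0, "rz": 0, "jaw": 1}]'

```text
clock: 36.15
tool_pos: [427.5, -386.9, 84.1]
tcp_rot: [2.072, 2.361, -0.0]
wrist_force: [-0.1, 0.1, 0.7]
grip_width: 0.478
grasp_force: 0.0
```

Request:
step_arm --commands '[{"tx": 0, "ty": 0, "tz": 0, "rx": 0, "ry": 0, "rz": 0, "jaw": 1}, {"tx": 0, "ty": 0, "tz": 0.3, "rx": 0, "ry": 0, "rz": 0, "jaw": 1}, {"tx": 0, "ty": 0, "tz": 0.8, "rx": 0, "ry": 0, "rz": 0, "jaw": 1}, {"tx": 0, "ty": 0, "tz": 1, "rx": 0, "ry": 0, "rz": 0, "jaw": 1}, {"tx": 0, "ty": 0, "tz": 1, "rx": 0, "ry": 0, "rz": 0, "jaw": 1}, {"tx": 0, "ty": 0, "tz": 0, "rx": 0, "ry": 0, "rz": 0, "jaw": 1}, {"tx": 0, "ty": 0, "tz": 0, "rx": 0, "ry": 0, "rz": 0, "jaw": 1}, {"tx": 0, "ty": 0, "tz": 0, "rx": 0, "ry": 0, "rz": 0, "jaw": 1}]'

```text
clock: 36.95
tool_pos: [426.5, -386.5, 207.0]
tcp_rot: [-2.071, -2.36, 0.001]
wrist_force: [0.2, -0.3, -0.7]
grip_width: 0.448
grasp_force: 29.9
```

```bash
python3 - <<'E'
from h import *
s=robot.get_state(); T=s['tool_pos']; print(T,s['tcp_rot'],s['wrist_force'])
for n in('scene','top'):
    a,d=grab(n,n+'11.png'); X=cloud(n,d)
    m=(np.hypot(X[...,0]-T[0],X[...,1]-T[1])<30)&(X[...,2]<T[2]-8)&(X[...,2]>20); p=X[m]; print(n,m.sum())
    for z in range(20,80,12):
        k=abs(p[:,2]-(T[2]-85+z))<6
        if k.any(): print(z,np.round(p[k].mean(0)-T,1),k.sum())
    q=proj(n,T-[0,0,40]); u,v=map(int,q); print(q)
    cv2.imwrite('pics/_%s.png'%n,cv2.resize(a[max(0,v-35):v+35,max(0,u-50):u+50],(400,280),interpolation=3))
cv2.imwrite('pics/c12.png',np.hstack([cv2.imread('pics/_scene.png'),cv2.imread('pics/_top.png')]))
E
```

```text
[ 426.45744203 -386.50690144  207.0103727 ] [-2.07108761e+00 -2.35966500e+00  6.65219977e-04] [ 0.23911287 -0.26751875 -0.72417548]
scene 112
20 [ -7.4  -2.1 -64.8] 18
32 [ -7.7  -0.7 -53.8] 23
44 [ -8.   -0.9 -41.2] 22
56 [ -7.7  -1.7 -30.2] 23
68 [ -5.5  -4.6 -18.5] 10
[356.31200896 235.09005753]
top 58
20 [ -5.9   0.1 -64.5] 15
32 [ -6.1   3.2 -54.2] 14
44 [ -6.6   7.  -38.6] 8
56 [ -2.1   9.  -26.1] 3
68 [ -4.    8.5 -14.1] 3
[386.00684311 214.23663684]
```

View pics/c12.png

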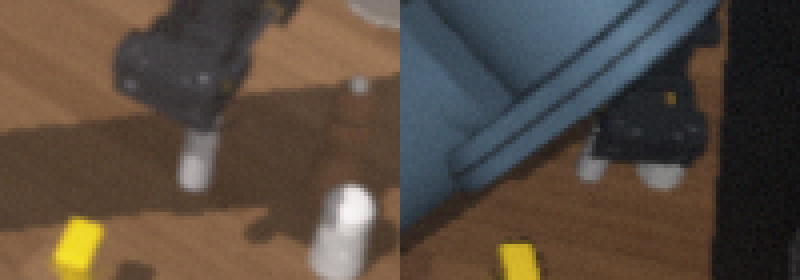

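Request:
step_arm --commands '[{"tx": 0.06, "ty": 0.7, "tz": 0, "rx": 0, "ry": 0, "rz": 0, "jaw": 1}, {"tx": 0.06, "ty": 1, "tz": 0, "rx": 0, "ry": 0, "rz": 0, "jaw": 1}, {"tx": 0.06, "ty": 1, "tz": 0, "rx": 0, "ry": 0, "rz": 0, "jaw": 1}, {"tx": 0.06, "ty": 1, "tz": 0, "rx": 0, "ry": 0, "rz": 0, "jaw": 1}, {"tx": 0.06, "ty": 1, "tz": 0, "rx": 0, "ry": 0, "rz": 0, "jaw": 1}, {"tx": 0.06, "ty": 1, "tz": 0, "rx": 0, "ry": 0, "rz": 0, "jaw": 1}, {"tx": 0.06, "ty": 1, "tz": 0, "rx": 0, "ry": 0, "rz": 0, "jaw": 1}, {"tx": 0.06, "ty": 1, "tz": 0, "rx": 0, "ry": 0, "rz": 0, "jaw": 1}]'

```text
clock: 37.85
tool_pos: [445.9, -77.2, 207.2]
tcp_rot: [-2.071, -2.36, 0.001]
wrist_force: [0.2, 0.6, -1.4]
grip_width: 0.449
grasp_force: 29.9
```

Request:
step_arm --commands '[{"tx": 0.06, "ty": 1, "tz": 0, "rx": 0, "ry": 0, "rz": 0, "jaw": 1}, {"tx": 0.06, "ty": 1, "tz": 0, "rx": 0, "ry": 0, "rz": 0, "jaw": 1}, {"tx": 0.06, "ty": 1, "tz": 0, "rx": 0, "ry": 0, "rz": 0, "jaw": 1}, {"tx": 0.06, "ty": 1, "tz": 0, "rx": 0, "ry": 0, "rz": 0, "jaw": 1}, {"tx": 0.06, "ty": 1, "tz": 0, "rx": 0, "ry": 0, "rz": 0, "jaw": 1}, {"tx": 0.06, "ty": 1, "tz": 0, "rx": 0, "ry": 0, "rz": 0, "jaw": 1}, {"tx": 0.06, "ty": 1, "tz": 0, "rx": 0, "ry": 0, "rz": 0, "jaw": 1}, {"tx": 0, "ty": 0.9, "tz": 0, "rx": 0, "ry": 0, "rz": 0, "jaw": 1}]'

```text
clock: 38.65
tool_pos: [462.8, 239.0, 207.0]
tcp_rot: [-2.071, -2.361, 0.002]
wrist_force: [0.2, -1.0, -0.7]
grip_width: 0.446
grasp_force: 29.9
```

```bash
python3 - <<'E'
from h import *
s=robot.get_state(); T=s['tool_pos']; print(T,s['tcp_rot'],s['wrist_force'])
for n in('scene','top'):
    a,d=grab(n,n+'12.png'); print(n,cen(n,d,(463,239),36,78,98),plane(n,d,(465,240),30,56,55,90))
E
```

```text
[462.8185805  238.96573397 207.03958736] [-2.07081340e+00 -2.36109430e+00  1.71979987e-03] [ 0.19926734 -1.01291322 -0.6687057 ]
scene [459.5 238.7  85.  457.7 241.8  31.2  80. ] (array([1.8000e-02, 2.0000e-02, 7.2966e+01]), 185)
top [462.9 236.7  84.2 465.1 237.2  34.5  98. ] (array([2.6000e-02, 1.2000e-02, 7.3025e+01]), 277)
```

Request:
step_arm --commands '[{"tx": 0.02, "ty": 0, "tz": -0.6, "rx": 0, "ry": 0, "rz": 0, "jaw": 1}, {"tx": 0, "ty": 0, "tz": -0.4, "rx": 0, "ry": 0, "rz": 0, "jaw": 1}, {"tx": 0, "ty": 0, "tz": -0.3, "rx": 0, "ry": 0, "rz": 0, "jaw": 1}, {"tx": 0, "ty": 0, "tz": -0.3, "rx": 0, "ry": 0, "rz": 0, "jaw": 1}, {"tx": 0, "ty": 0, "tz": -0.2, "rx": 0, "ry": 0, "rz": 0, "jaw": 1}, {"tx": 0, "ty": 0, "tz": -0.2, "rx": 0, "ry": 0, "rz": 0, "jaw": 1}, {"tx": 0, "ty": 0, "tz": -0.1, "rx": 0, "ry": 0, "rz": 0, "jaw": 1}, {"tx": 0, "ty": 0, "tz": 0, "rx": 0, "ry": 0, "rz": 0, "jaw": 1}]'

```text
clock: 39.55
tool_pos: [464.1, 237.1, 123.6]
tcp_rot: [-2.072, -2.361, 0.001]
wrist_force: [0.3, -0.4, -0.3]
grip_width: 0.451
grasp_force: 29.9
```

Request:
step_arm --commands '[{"tx": 0, "ty": 0, "tz": -0.05, "rx": 0, "ry": 0, "rz": 0, "jaw": 1}, {"tx": 0, "ty": 0, "tz": -0.05, "rx": 0, "ry": 0, "rz": 0, "jaw": 1}, {"tx": 0, "ty": 0, "tz": -0.05, "rx": 0, "ry": 0, "rz": 0, "jaw": 1}, {"tx": 0, "ty": 0, "tz": -0.05, "rx": 0, "ry": 0, "rz": 0, "jaw": 1}, {"tx": 0, "ty": 0, "tz": -0.05, "rx": 0, "ry": 0, "rz": 0, "jaw": 1}, {"tx": 0, "ty": 0, "tz": -0.03, "rx": 0, "ry": 0, "rz": 0, "jaw": 1}, {"tx": 0, "ty": 0, "tz": 0, "rx": 0, "ry": 0, "rz": 0, "jaw": 1}, {"tx": 0, "ty": 0, "tz": 0, "rx": 0, "ry": 0, "rz": 0, "jaw": 1}]'

```text
clock: 40.35
tool_pos: [465.5, 238.9, 114.8]
tcp_rot: [2.071, 2.361, 0.006]
wrist_force: [-2.1, -0.4, 16.3]
grip_width: 0.45
grasp_force: 30.0
```

The spindle is resting on the foot top, with its foot at about z 31. I feel round in a small ring.

Request:
step_arm --commands '[{"tx": 0.075, "ty": 0, "tz": 0.01, "rx": 0, "ry": 0, "rz": 0, "jaw": 1}, {"tx": -0.022, "ty": 0.053, "tz": 0, "rx": 0, "ry": 0, "rz": 0, "jaw": 1}, {"tx": -0.053, "ty": 0.022, "tz": 0, "rx": 0, "ry": 0, "rz": 0, "jaw": 1}, {"tx": -0.053, "ty": -0.022, "tz": 0, "rx": 0, "ry": 0, "rz": 0, "jaw": 1}, {"tx": -0.022, "ty": -0.053, "tz": 0, "rx": 0, "ry": 0, "rz": 0, "jaw": 1}, {"tx": 0.022, "ty": -0.053, "tz": 0, "rx": 0, "ry": 0, "rz": 0, "jaw": 1}, {"tx": 0.053, "ty": -0.022, "tz": 0, "rx": 0, "ry": 0, "rz": 0, "jaw": 1}, {"tx": 0.053, "ty": 0.022, "tz": 0, "rx": 0, "ry": 0, "rz": 0, "jaw": 1}]'

```text
clock: 41.15
tool_pos: [466.1, 235.4, 113.1]
tcp_rot: [-2.072, -2.361, -0.0]
wrist_force: [0.1, 3.3, -0.5]
grip_width: 0.449
grasp_force: 30.0
```

It dropped into the chamfer: the vertical force vanished. I ease +y and lower.

Request:
step_arm --commands '[{"tx": 0, "ty": 0.04, "tz": -0.05, "rx": 0, "ry": 0, "rz": 0, "jaw": 1}, {"tx": 0, "ty": 0, "tz": -0.05, "rx": 0, "ry": 0, "rz": 0, "jaw": 1}, {"tx": 0, "ty": 0, "tz": -0.05, "rx": 0, "ry": 0, "rz": 0, "jaw": 1}, {"tx": 0, "ty": 0, "tz": -0.05, "rx": 0, "ry": 0, "rz": 0, "jaw": 1}, {"tx": 0, "ty": 0, "tz": 0, "rx": 0, "ry": 0, "rz": 0, "jaw": 1}, {"tx": 0, "ty": 0, "tz": 0, "rx": 0, "ry": 0, "rz": 0, "jaw": 1}, {"tx": 0, "ty": 0, "tz": 0, "rx": 0, "ry": 0, "rz": 0, "jaw": 1}, {"tx": 0, "ty": 0, "tz": 0, "rx": 0, "ry": 0, "rz": 0, "jaw": 1}]'

```text
clock: 41.95
tool_pos: [466.0, 236.5, 105.1]
tcp_rot: [-2.072, -2.361, 0.001]
wrist_force: [0.3, 2.4, -1.4]
grip_width: 0.451
grasp_force: 30.0
```

Request:
step_arm --commands '[{"tx": 0, "ty": 0.02, "tz": -0.08, "rx": 0, "ry": 0, "rz": 0, "jaw": 1}, {"tx": 0, "ty": 0, "tz": -0.07, "rx": 0, "ry": 0, "rz": 0, "jaw": 1}, {"tx": 0, "ty": 0, "tz": -0.06, "rx": 0, "ry": 0, "rz": 0, "jaw": 1}, {"tx": 0, "ty": 0, "tz": -0.05, "rx": 0, "ry": 0, "rz": 0, "jaw": 1}, {"tx": 0, "ty": 0, "tz": -0.03, "rx": 0, "ry": 0, "rz": 0, "jaw": 1}, {"tx": 0, "ty": 0, "tz": -0.03, "rx": 0, "ry": 0, "rz": 0, "jaw": 1}, {"tx": 0, "ty": 0, "tz": 0, "rx": 0, "ry": 0, "rz": 0, "jaw": 1}, {"tx": 0, "ty": 0, "tz": 0, "rx": 0, "ry": 0, "rz": 0, "jaw": 1}]'

```text
clock: 42.75
tool_pos: [466.4, 237.6, 92.6]
tcp_rot: [2.072, 2.361, 0.0]
wrist_force: [-1.1, 1.2, 4.5]
grip_width: 0.451
grasp_force: 30.0
```

The spindle is home (TCP 92.6, so its foot is at about 9 mm). I release it, go up, and measure the result and the lid.

Request:
step_arm --commands '[{"tx": 0, "ty": 0, "tz": 0, "rx": 0, "ry": 0, "rz": 0, "jaw": -0.6}, {"tx": 0, "ty": 0, "tz": 0, "rx": 0, "ry": 0, "rz": 0, "jaw": -0.6}, {"tx": 0, "ty": 0, "tz": 0, "rx": 0, "ry": 0, "rz": 0, "jaw": -0.6}, {"tx": 0, "ty": 0, "tz": 0.4, "rx": 0, "ry": 0, "rz": 0, "jaw": -0.6}, {"tx": 0, "ty": 0, "tz": 0.9, "rx": 0, "ry": 0, "rz": 0, "jaw": -0.6}, {"tx": 0, "ty": 0, "tz": 1, "rx": 0, "ry": 0, "rz": 0, "jaw": -0.6}, {"tx": 0, "ty": -0.4, "tz": 1, "rx": 0, "ry": 0, "rz": -0.82, "jaw": -0.6}, {"tx": 0, "ty": -0.5, "tz": 1, "rx": 0, "ry": 0, "rz": -0.82, "jaw": 0}]'

```text
clock: 43.55
tool_pos: [465.6, 202.1, 266.9]
tcp_rot: [-2.295, -2.144, -0.001]
wrist_force: [1.0, -1.1, 0.3]
grip_width: 0.734
grasp_force: 0.0
```

Request:
step_arm --commands '[{"tx": 0, "ty": -0.5, "tz": 0.8, "rx": 0, "ry": 0, "rz": -0.82, "jaw": 0}, {"tx": 0, "ty": -0.5, "tz": 0.2, "rx": 0, "ry": 0, "rz": -0.82, "jaw": 0}, {"tx": 0, "ty": -0.5, "tz": 0, "rx": 0, "ry": 0, "rz": -0.82, "jaw": 0}, {"tx": 0, "ty": -0.5, "tz": 0, "rx": 0, "ry": 0, "rz": -0.82, "jaw": 0}, {"tx": 0, "ty": -0.5, "tz": 0, "rx": 0, "ry": 0, "rz": -0.82, "jaw": 0}, {"tx": 0, "ty": -0.5, "tz": 0, "rx": 0, "ry": 0, "rz": -0.82, "jaw": 0}, {"tx": 0, "ty": -0.5, "tz": 0, "rx": 0, "ry": 0, "rz": -0.82, "jaw": 0}, {"tx": 0, "ty": -0.5, "tz": 0, "rx": 0, "ry": 0, "rz": -0.82, "jaw": 0}]'

```text
clock: 44.35
tool_pos: [465.9, 41.0, 305.3]
tcp_rot: [2.943, 1.097, 0.001]
wrist_force: [0.0, 0.2, 0.2]
grip_width: 0.5
grasp_force: 0.0
```

Request:
step_arm --commands '[{"tx": 0, "ty": -0.5, "tz": 0, "rx": 0, "ry": 0, "rz": -0.82, "jaw": 0}, {"tx": 0, "ty": -0.5, "tz": 0, "rx": 0, "ry": 0, "rz": -0.82, "jaw": 0}, {"tx": 0, "ty": -0.5, "tz": 0, "rx": 0, "ry": 0, "rz": -0.82, "jaw": 0}, {"tx": 0, "ty": -0.5, "tz": 0, "rx": 0, "ry": 0, "rz": -0.82, "jaw": 0}, {"tx": 0, "ty": -0.5, "tz": 0, "rx": 0, "ry": 0, "rz": -0.82, "jaw": 0}, {"tx": 0, "ty": 0, "tz": 0, "rx": 0, "ry": 0, "rz": -0.82, "jaw": 0}, {"tx": 0, "ty": 0, "tz": 0, "rx": 0, "ry": 0, "rz": 0, "jaw": 0}, {"tx": 0, "ty": 0, "tz": 0, "rx": 0, "ry": 0, "rz": 0, "jaw": 0}]'

```text
clock: 45.15
tool_pos: [466.2, -57.8, 304.9]
tcp_rot: [-3.135, -0.205, -0.001]
wrist_force: [-0.1, -0.0, -0.6]
grip_width: 0.496
grasp_force: 0.0
```

```bash
python3 - <<'E'
from h import *
s=robot.get_state(); print(s['tool_pos'],s['tcp_rot'],s['joint_positions'][6])
for n in('scene','top'):
    a,d=grab(n,n+'13.png'); print(n,'grip',cen(n,d,(466,238),30,96,116),'plate',plane(n,d,(465,240),30,56,55,90))
    X=cloud(n,d); m=(X[...,2]>240)&(X[...,2]<300)&(X[...,1]>330)&(X[...,1]<440)&(X[...,0]>330)&(X[...,0]<500); print('bar',m.sum(), np.round(X[m].mean(0)) if m.any() else '')
b=cv2.imread('pics/top13.png');a=cv2.imread('pics/scene13.png')
A=cv2.resize(a[80:200,140:290],(400,320),interpolation=3);B=cv2.resize(b[100:220,120:270],(400,320),interpolation=3); cv2.imwrite('pics/c13.png',np.hstack([A,B]))
c,sn=np.cos(YAW),np.sin(YAW)
for th in(1.85,):
    f=th+.0486;x,y,z=-30,79-206*np.cos(f),77+206*np.sin(f); w=(C[0]+x*c-y*sn,C[1]+x*sn+y*c,z); print('bar pred',w,(proj('top',w)-[120,100])*8/3,(proj('scene',w)-[140,80])*8/3)
E
```

```text
[466.24771452 -57.83707015 304.9161024 ] [-3.13477126e+00 -2.04674138e-01 -8.60834737e-04] -1.5277716489455522
scene grip [461.  239.3 106.4 462.7 241.9  22.6  72. ] plate (array([1.0000e-02, 1.2000e-02, 7.3367e+01]), 163)
bar 117 [411. 376. 266.]
top grip [463.3 237.9 107.3 464.2 236.1  21.5  85. ] plate (array([ 1.7000e-02, -2.0000e-03,  7.2713e+01]), 279)
bar 127 [413. 374. 268.]
bar pred (np.float64(414.97532857226355), np.float64(379.4026047325531), np.float64(272.030863705203)) [ 63.62366336 124.96615357] [88.39527669 70.45502234]
```

View pics/c13.png

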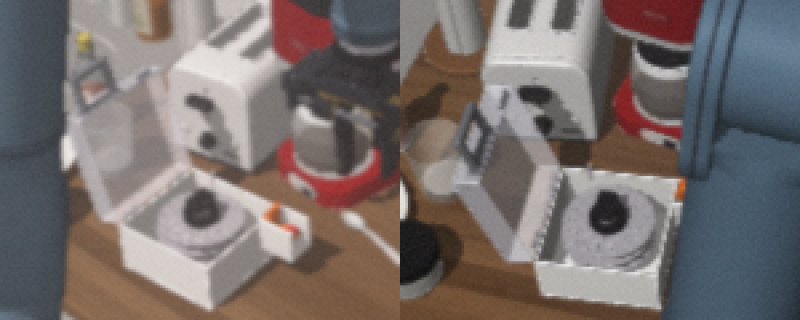

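The spindle is home (grip top at about 107) and the discs are flat. The handle bar is at (415,379,272), c13-left (88,70). I go and grip it.

Request:
step_arm --commands '[{"tx": -0.12, "ty": 1, "tz": 0, "rx": 0, "ry": 0, "rz": 0, "jaw": 0}, {"tx": -0.12, "ty": 1, "tz": 0, "rx": 0, "ry": 0, "rz": 0, "jaw": 0}, {"tx": -0.12, "ty": 1, "tz": 0, "rx": 0, "ry": 0, "rz": 0, "jaw": 0}, {"tx": -0.12, "ty": 1, "tz": 0, "rx": 0, "ry": 0, "rz": 0, "jaw": 0}, {"tx": -0.12, "ty": 1, "tz": 0, "rx": 0, "ry": 0, "rz": 0, "jaw": 0}, {"tx": -0.12, "ty": 1, "tz": 0, "rx": 0, "ry": 0, "rz": 0, "jaw": 0}, {"tx": -0.12, "ty": 1, "tz": 0, "rx": 0, "ry": 0, "rz": 0, "jaw": 0}, {"tx": -0.12, "ty": 1, "tz": 0, "rx": 0, "ry": 0, "rz": 0, "jaw": 0}]'

```text
clock: 46.05
tool_pos: [427.3, 263.3, 304.6]
tcp_rot: [-3.135, -0.202, -0.001]
wrist_force: [0.2, -0.4, 0.0]
grip_width: 0.495
grasp_force: 0.0
```

Request:
step_arm --commands '[{"tx": -0.11, "ty": 0.9, "tz": 0, "rx": 0, "ry": 0, "rz": 0, "jaw": 0}, {"tx": -0.11, "ty": 0.9, "tz": 0, "rx": 0, "ry": 0, "rz": 0, "jaw": 0}, {"tx": -0.1, "ty": 0.8, "tz": 0, "rx": 0, "ry": 0, "rz": 0, "jaw": 0}, {"tx": 0, "ty": 0.2, "tz": 0, "rx": 0, "ry": 0, "rz": 0, "jaw": 0}, {"tx": 0, "ty": 0, "tz": -0.6, "rx": 0, "ry": 0, "rz": 0, "jaw": 0}, {"tx": 0, "ty": 0, "tz": -0.6, "rx": 0, "ry": 0, "rz": 0, "jaw": 0}, {"tx": 0, "ty": 0, "tz": 0, "rx": 0, "ry": 0, "rz": 0, "jaw": 0}, {"tx": 0, "ty": 0, "tz": 0, "rx": 0, "ry": 0, "rz": 0, "jaw": 0}]'

```text
clock: 46.85
tool_pos: [415.2, 373.0, 256.7]
tcp_rot: [3.135, 0.199, -0.001]
wrist_force: [0.7, -0.4, 0.6]
grip_width: 0.498
grasp_force: 0.0
```

Request:
step_arm --commands '[{"tx": 0, "ty": 0, "tz": 0, "rx": 0, "ry": 0, "rz": 0, "jaw": 1}, {"tx": 0, "ty": 0, "tz": 0, "rx": 0, "ry": 0, "rz": 0, "jaw": 1}, {"tx": 0, "ty": 0, "tz": 0, "rx": 0, "ry": 0, "rz": 0, "jaw": 1}, {"tx": 0, "ty": 0, "tz": 0, "rx": 0, "ry": 0, "rz": 0, "jaw": 1}, {"tx": 0, "ty": 0, "tz": 0, "rx": 0, "ry": 0, "rz": 0, "jaw": 1}, {"tx": 0, "ty": 0, "tz": 0, "rx": 0, "ry": 0, "rz": 0, "jaw": 1}, {"tx": 0, "ty": 0, "tz": 0, "rx": 0, "ry": 0, "rz": 0, "jaw": 1}, {"tx": 0, "ty": 0, "tz": 0, "rx": 0, "ry": 0, "rz": 0, "jaw": 1}]'

```text
clock: 47.65
tool_pos: [415.2, 374.0, 256.7]
tcp_rot: [-3.134, -0.199, -0.001]
wrist_force: [-0.6, 1.2, 4.2]
grip_width: 0.116
grasp_force: 29.7
```

```bash
python3 -c "
import numpy as np
f=np.linspace(1.87,.15,17);y=-206*np.cos(f);z=206*np.sin(f)
for a,b in zip(np.diff(y),np.diff(z)): print(np.round([-.1257*a/40,.992*a/40,b/40],2))
"
```

```text
[ 0.07 -0.53  0.13]
[ 0.07 -0.54  0.08]
[ 0.07 -0.55  0.02]
[ 0.07 -0.55 -0.04]
[ 0.07 -0.54 -0.1 ]
[ 0.07 -0.53 -0.16]
[ 0.06 -0.51 -0.22]
[ 0.06 -0.48 -0.27]
[ 0.06 -0.45 -0.32]
[ 0.05 -0.41 -0.37]
[ 0.05 -0.37 -0.41]
[ 0.04 -0.33 -0.45]
[ 0.03 -0.28 -0.48]
[ 0.03 -0.22 -0.51]
[ 0.02 -0.17 -0.53]
[ 0.01 -0.11 -0.54]
```

Request:
step_arm --commands '[{"tx": 0.07, "ty": -0.53, "tz": 0.13, "rx": 0, "ry": 0, "rz": 0, "jaw": 1}, {"tx": 0.07, "ty": -0.54, "tz": 0.08, "rx": 0, "ry": 0, "rz": 0, "jaw": 1}, {"tx": 0.07, "ty": -0.55, "tz": 0.02, "rx": 0, "ry": 0, "rz": 0, "jaw": 1}, {"tx": 0.07, "ty": -0.55, "tz": -0.04, "rx": 0, "ry": 0, "rz": 0, "jaw": 1}, {"tx": 0.07, "ty": -0.54, "tz": -0.1, "rx": 0, "ry": 0, "rz": 0, "jaw": 1}, {"tx": 0.07, "ty": -0.53, "tz": -0.16, "rx": 0, "ry": 0, "rz": 0, "jaw": 1}, {"tx": 0.06, "ty": -0.51, "tz": -0.22, "rx": 0, "ry": 0, "rz": 0, "jaw": 1}, {"tx": 0.06, "ty": -0.48, "tz": -0.27, "rx": 0, "ry": 0, "rz": 0, "jaw": 1}]'

```text
clock: 48.45
tool_pos: [434.6, 203.9, 232.4]
tcp_rot: [-3.134, -0.2, 0.006]
wrist_force: [-1.2, 6.5, -8.5]
grip_width: 0.124
grasp_force: 30.4
```

Request:
step_arm --commands '[{"tx": 0.06, "ty": -0.45, "tz": -0.31, "rx": 0, "ry": 0, "rz": 0, "jaw": 1}, {"tx": 0.05, "ty": -0.41, "tz": -0.36, "rx": 0, "ry": 0, "rz": 0, "jaw": 1}, {"tx": 0.05, "ty": -0.37, "tz": -0.41, "rx": 0, "ry": 0, "rz": 0, "jaw": 1}, {"tx": 0.04, "ty": -0.33, "tz": -0.45, "rx": 0, "ry": 0, "rz": 0, "jaw": 1}, {"tx": 0.03, "ty": -0.28, "tz": -0.48, "rx": 0, "ry": 0, "rz": 0, "jaw": 1}, {"tx": 0.03, "ty": -0.22, "tz": -0.51, "rx": 0, "ry": 0, "rz": 0, "jaw": 1}, {"tx": 0.02, "ty": -0.17, "tz": -0.53, "rx": 0, "ry": 0, "rz": 0, "jaw": 1}, {"tx": 0.01, "ty": -0.11, "tz": -0.5, "rx": 0, "ry": 0, "rz": 0, "jaw": 1}]'

```text
clock: 49.25
tool_pos: [445.5, 112.1, 90.3]
tcp_rot: [-3.133, -0.201, 0.006]
wrist_force: [-5.8, 8.3, -0.0]
grip_width: 0.117
grasp_force: 29.6
```

Request:
step_arm --commands '[{"tx": 0, "ty": -0.02, "tz": -0.15, "rx": 0, "ry": 0, "rz": 0, "jaw": 1}, {"tx": 0, "ty": 0, "tz": -0.12, "rx": 0, "ry": 0, "rz": 0, "jaw": 1}, {"tx": 0, "ty": 0, "tz": -0.1, "rx": 0, "ry": 0, "rz": 0, "jaw": 1}, {"tx": 0, "ty": 0, "tz": -0.08, "rx": 0, "ry": 0, "rz": 0, "jaw": 1}, {"tx": 0, "ty": 0, "tz": -0.05, "rx": 0, "ry": 0, "rz": 0, "jaw": 1}, {"tx": 0, "ty": 0, "tz": 0, "rx": 0, "ry": 0, "rz": 0, "jaw": 1}, {"tx": 0, "ty": 0, "tz": 0, "rx": 0, "ry": 0, "rz": 0, "jaw": 1}, {"tx": 0, "ty": 0, "tz": 0, "rx": 0, "ry": 0, "rz": 0, "jaw": 1}]'

```text
clock: 50.05
tool_pos: [445.7, 110.0, 71.0]
tcp_rot: [3.135, 0.2, -0.007]
wrist_force: [-3.8, 2.5, -1.2]
grip_width: 0.114
grasp_force: 29.7
```

Request:
step_arm --commands '[{"tx": 0, "ty": 0, "tz": -0.03, "rx": 0, "ry": 0, "rz": 0, "jaw": 1}, {"tx": 0, "ty": 0, "tz": -0.03, "rx": 0, "ry": 0, "rz": 0, "jaw": 1}, {"tx": 0, "ty": 0, "tz": -0.03, "rx": 0, "ry": 0, "rz": 0, "jaw": 1}, {"tx": 0, "ty": 0, "tz": -0.03, "rx": 0, "ry": 0, "rz": 0, "jaw": 1}, {"tx": 0, "ty": 0, "tz": 0, "rx": 0, "ry": 0, "rz": 0, "jaw": 1}, {"tx": 0, "ty": 0, "tz": 0, "rx": 0, "ry": 0, "rz": 0, "jaw": 1}, {"tx": 0, "ty": 0, "tz": 0, "rx": 0, "ry": 0, "rz": 0, "jaw": 1}, {"tx": 0, "ty": 0, "tz": 0, "rx": 0, "ry": 0, "rz": 0, "jaw": 1}]'

```text
clock: 50.85
tool_pos: [445.8, 109.6, 66.4]
tcp_rot: [3.134, 0.199, -0.007]
wrist_force: [-5.6, 1.6, 1.6]
grip_width: 0.116
grasp_force: 29.5
```

Request:
step_arm --commands '[{"tx": 0, "ty": 0, "tz": -0.04, "rx": 0, "ry": 0, "rz": 0, "jaw": 1}, {"tx": 0, "ty": 0, "tz": -0.04, "rx": 0, "ry": 0, "rz": 0, "jaw": 1}, {"tx": 0, "ty": 0, "tz": 0, "rx": 0, "ry": 0, "rz": 0, "jaw": 1}, {"tx": 0, "ty": 0, "tz": 0, "rx": 0, "ry": 0, "rz": 0, "jaw": 1}, {"tx": 0, "ty": 0, "tz": 0, "rx": 0, "ry": 0, "rz": 0, "jaw": 1}, {"tx": 0, "ty": 0, "tz": 0, "rx": 0, "ry": 0, "rz": 0, "jaw": 1}, {"tx": 0, "ty": 0, "tz": 0, "rx": 0, "ry": 0, "rz": 0, "jaw": 1}, {"tx": 0, "ty": 0, "tz": 0, "rx": 0, "ry": 0, "rz": 0, "jaw": 1}]'

```text
clock: 51.65
tool_pos: [446.2, 109.6, 64.5]
tcp_rot: [3.133, 0.2, -0.005]
wrist_force: [-10.3, -1.1, 20.6]
grip_width: 0.111
grasp_force: 27.9
```

```bash
python3 -c "
from h import *
lidz(); print(robot.get_state()['wrist_force'])"
```

```text
-70 [ 26.  72. 165.]
-40 [115. 166. 174.]
0 [114. 116. 122.]
40 [113. 116. 119.]
70 [114. 117. 120.]
[-9.89705681 -0.1280114  21.27487051]
```

Request:
step_arm --commands '[{"tx": 0, "ty": 0, "tz": 0.04, "rx": 0, "ry": 0, "rz": 0, "jaw": 1}, {"tx": 0, "ty": 0, "tz": 0, "rx": 0, "ry": 0, "rz": 0, "jaw": 0.09}, {"tx": 0, "ty": 0, "tz": 0, "rx": 0, "ry": 0, "rz": 0, "jaw": 0.09}, {"tx": 0, "ty": 0, "tz": 0, "rx": 0, "ry": 0, "rz": 0, "jaw": 0.09}, {"tx": 0, "ty": 0, "tz": 0.4, "rx": 0, "ry": 0, "rz": 0, "jaw": 0.09}, {"tx": 0, "ty": 0, "tz": 0.8, "rx": 0, "ry": 0, "rz": 0, "jaw": 0.09}, {"tx": 0, "ty": 0, "tz": 1, "rx": 0, "ry": 0, "rz": 0, "jaw": 0.09}, {"tx": 0, "ty": -0.5, "tz": 1, "rx": 0, "ry": 0, "rz": 0, "jaw": 0.09}]'

```text
clock: 52.5
tool_pos: [448.2, 91.9, 195.0]
tcp_rot: [-3.133, -0.205, -0.0]
wrist_force: [1.0, -1.1, 1.4]
grip_width: 0.456
grasp_force: 0.0
```

Request:
step_arm --commands '[{"tx": 0, "ty": -0.8, "tz": 0.5, "rx": 0, "ry": 0, "rz": 0, "jaw": 0}, {"tx": 0, "ty": -1, "tz": 0.2, "rx": 0, "ry": 0, "rz": 0, "jaw": 0}, {"tx": 0, "ty": -1, "tz": 0, "rx": 0, "ry": 0, "rz": 0, "jaw": 0}, {"tx": 0, "ty": -1, "tz": 0, "rx": 0, "ry": 0, "rz": 0, "jaw": 0}, {"tx": 0, "ty": -1, "tz": 0, "rx": 0, "ry": 0, "rz": 0, "jaw": 0}, {"tx": 0, "ty": -1, "tz": 0, "rx": 0, "ry": 0, "rz": 0, "jaw": 0}, {"tx": 0, "ty": -1, "tz": 0, "rx": 0, "ry": 0, "rz": 0, "jaw": 0}, {"tx": 0, "ty": -0.5, "tz": 0, "rx": 0, "ry": 0, "rz": 0, "jaw": 0}]'

```text
clock: 53.3
tool_pos: [447.6, -206.4, 221.3]
tcp_rot: [3.134, 0.191, -0.001]
wrist_force: [-0.2, -0.5, 0.4]
grip_width: 0.502
grasp_force: 0.0
```

```bash
python3 - <<'E'
from h import *
lidz(); s=robot.get_state(); print(s['tool_pos'],s['wrist_force'])
for n in('scene','top'):
    a,d=grab(n,n+'14.png'); X=cloud(n,d); c,q=np.cos(YAW),np.sin(YAW)
    w=np.array([C[0]+50*c+118*q,C[1]+50*q-118*c]); print(n,'lid',plane(n,d,C,0,60,100,200),'pad',[np.round(v,1) for v in np.percentile(X[(np.hypot(X[...,0]-w[0],X[...,1]-w[1])<9)][:,2],[25,50,75])])
b=cv2.imread('pics/top14.png');a=cv2.imread('pics/scene14.png')
A=cv2.resize(a[110:200,170:290],(400,300),interpolation=3);B=cv2.resize(b[140:230,150:270],(400,300),interpolation=3); cv2.imwrite('pics/c14.png',np.hstack([A,B]))
E
```

```text
-70 [ 36.  94. 119.]
-40 [115. 118. 121.]
0 [114. 117. 120.]
40 [114. 116. 119.]
70 [114. 116. 119.]
[ 447.43950674 -208.66257292  221.21164442] [-0.87609822 -3.3350705   0.43513026]
scene lid (array([ 5.00000e-03, -1.00000e-02,  1.17511e+02]), 403) pad [np.float64(4.4), np.float64(45.6), np.float64(73.4)]
top lid (array([ 1.20000e-02, -1.60000e-02,  1.16782e+02]), 545) pad [np.float64(71.5), np.float64(74.2), np.float64(75.4)]
```

View pics/c14.png

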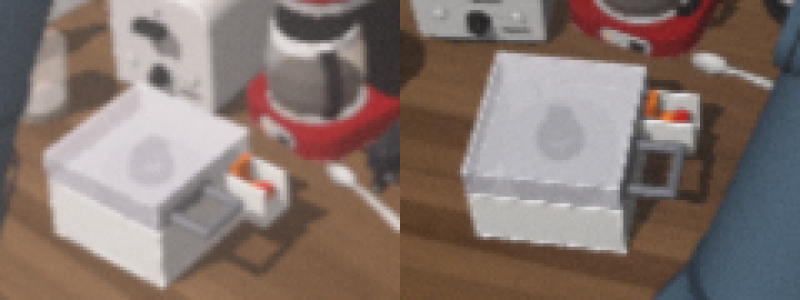

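The lid is shut flat, the hook pad is back up at z 74, and the spindle shows upright through the clear lid. I hand the job in.

```bash
python3 -c "
from h import *
print(robot.close_job())"
```

```text
the job is handed in; nothing more can be done
None
```

I handed the job in after about 53 s of robot time; it returned no verdict. By my last readings, all three discs are stacked in the case, the spindle is fully home in the foot, and the lid is shut with the hook pad back up. The slicer was knocked once in the case and I re-placed it. I saw no contact with the other things on the worktop, but did not re-measure where they stand.

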